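# Build up a dough-divider spindle in a ratchet clamp

### The arm

A 6-joint arm with a two-finger parallel gripper is mounted at the origin on a cart in front of the work surface, level with it; the furniture and walls round the work are solid. World frame = base frame: x ahead of the robot, y to its left, z up, the work surface at z = 0. Lengths are in m, angles in degrees, forces in N, time in s.
With the tool pointing down it reaches from about 0.425 to 0.925 m from the base axis. Payload 12.5 kg.
Tool frame: the origin (TCP) lies at the centre of the arm's flange, where the gripper is bolted on; the fingertips stand 173 mm ahead of it and the grasp point (between the pads) lies 155 mm ahead of it; z points along the fingers, y is the line along which they close (so a half turn about z gives the same grasp; the last joint's range is limited). The gripper opens to 85 mm and grips with 20 to 120 N. Pads are 22 mm wide; open, the fingers measure 114 mm over their backs; the gripper's body (76 mm by 85 mm) begins 54 mm behind the grasp point. The pads swing forward as they close: fully open they stand 13 mm farther back than shut.
Start: joints at [69.981, 28.126, 89.318, -0, 62.55, -6.05], TCP at [0.151, 0.607, 0.405] pointing down, gripper open.
Joint ranges: [-177.58, 177.58], [-47.91, 125.51], [2.72, 160], [-65.01, 245.01], [3.68, 167.84], [-153.87, 153.87]. Speed limits (degrees/s): [127.2, 127.2, 159.86, 180, 180, 180].

### API

Orientations are given as [roll, pitch, yaw] about the fixed x, y, z axes, in that order (R = Rz(yaw) Ry(pitch) Rx(roll)).
In Python, from plant import robot gives the robot as it stands.
- The arm moves only by the shell command python3 -m crank 'ROWS' [FORCE]. ROWS is JSON, a list that holds one entry, the list of rows, each a list of 5 numbers: the shift along the tool's x, y, z in cm, then the turn about the tool's z in degrees, then the closure in counts, from 0 (fully open) to 255 (shut). A call has 1 to 10 rows; each row shifts and turns the commanded pose from where the row before left it, along the tool's axes as they then stand; what a row does not reach is not made up. A row lasts 1/12 s, in which the tool goes at most 41.7 mm and 7.16 degrees, less where a joint would pass 70% of its speed; a pose out of reach is approached as far as the arm can. A call with a gripper value outside its range is refused whole. The fingers move at their own pace and stop on an object; FORCE is the grip in N (left out, the last holds). Time passes only in rows, so rows that do not move let the fingers close. It gives the time, the measured TCP pose, the force, the opening and the grip force at its end, in the units of the state.
- robot.state(): the state, without advancing time (a new reading comes with each control period).
- robot.grab_frame(name): name is "side" or "top"; returns a dict with "img" (420x560x3 uint8, red, green, blue), "depth" (420x560 float32, m along the optical axis (not along the pixel's ray), 0 where there is no reading), "camera_matrix" (3x3 intrinsics, pixels), "R" (3x3) and "t" (3): a world point X has camera coordinates R X + t. Camera axes: x right, y down, z forward; pixel columns grow to the right and rows downward; lengths in m; the calibration is good to about 2 mm. A picture is of the moment at which its call begins.
- robot.close_job(): hands the job in; it is judged then, once.
The state is a dict: "t": time; "joints": joint angles; "dq": joint speeds; "joint_torque": joint torques, N m; "ee_pos": TCP position; "eef_rot": TCP orientation; "wrist_force": force on the tool from outside, world axes, zero at the start; "ft_torque": the same for the moment, N m; "opening": opening from 0.0 (shut) to 1.0 (fully open); "gripper_force": force on a finger pad.
Only numpy, scipy, OpenCV 4.12 (cv2) and the standard library are available. Lean on these libraries where they do the work, as an engineer would, in place of code of your own. Each camera call takes 0.05 s, during which the arm holds its last target. There are 200 camera calls.

### The job

Stand the dough-divider spindle in the bench clamp's open bed, with its foot between the V jaw and the pad, and pump the clamp's trigger until the sprung pad grips the foot firmly. With it clamped, thread all the loose collars that are there down the post, the widest first and so on to the narrowest on top, each fully home, then hold down the release button so that the jaw springs right back. Finally lift the loaded spindle out by its post and set it upright in the middle of the round rubber mat, leaving the other things on the table alone.

Things in the scene. Friction and masses are not known exactly. Their poses are not given: they have to be found in the camera images.
- clamp: Fixed bench ratchet clamp, 312x90 mm, bed 8 mm thick. Origin on the table, z up, x along its length the way the jaw advances (about world -y): grey housing (top 62 mm high) with grip, trigger and button at the -x end, then jaw head and black pad, open bed, and a fixed V jaw at the +x end. Jaws are 35 mm high. With the jaw open the bed is 27 mm longer than the spindle's foot needs.
- seat (a point): Where the middle of the underside of the foot lies once pushed home in the V jaw, on the bed, 8 mm above the table (clamp frame [75, 0, 8] mm). Set down about 13 mm short of it (towards clamp -x), the foot is clear of both jaws; the pad then slides it into the V. Clamped means within 15 mm of this point with the pad pushed in.
- grip_mid (a point): Clamp frame [-135.5, 0, 108] mm: middle of the fixed grip and the trigger when squeezed, at the height to squeeze: two upright black levers, tops 127 mm high. Grip: 30 mm wide, outer face x = -150 mm. Trigger: 24 mm wide, outer face x = -103 mm at rest, -121 squeezed. Squeeze both along the clamp's x from above: 47 mm over both at rest, 29 squeezed, 10 to 18 N. Housing under it 62 mm high.
- trigger (a joint): Trigger angle, 0 at rest, 0.40 rad fully squeezed; a spring brings it back when let go. Each full squeeze (past about 0.38) and full return advances the jaw by one tooth, 8 mm.
- jaw (a joint): How far the jaw has advanced, 0 fully open to 0.046 m. It ratchets forward 8 mm a squeeze and cannot go back until the release button is held down; then a spring draws it back to 0 in about half a second.
- pad (a joint): How far the sprung pad on the jaw is pushed in, 0 (free; may read -0.0005) to 0.017 m. It stays 0 until the foot is trapped between pad and V jaw, usually at the fourth squeeze (then about 4 mm); gripping firmly means more than 0.002 m. One squeeze more does no harm.
- release_top (a point): Middle of the top of the black round release button (24 mm across) on the housing, 85 mm above the table, clamp frame x = -70 mm. Pressed straight down it travels 7 mm, 3 N at first, 5 N at the bottom; at 5 mm down the jaw is free. The trigger's top edge is 30 mm from its middle (towards clamp -x) and 42 mm higher.
- release (a joint): How far the release button is down, 0 to 0.007 m (it also bobs while the jaw ratchets).
- spindle_foot (a point): Loose steel spindle, 0.4 kg: round foot 90 mm across and 24 mm high with an upright post 22 mm across on its middle; post top 118 mm above the underside, its last 6 mm tapered to 12 mm across. This point is the middle of the foot's underside, z up the post.
- post_grip (a point): Point on the post's axis 106 mm above the foot's underside, where to grasp the spindle (22 mm across); with all four collars on, the post is bare from 84 mm up.
- collar_1_mid (a point): Centre (half-way up) of loose aluminium collar 1, a plain ring 68 mm across outside, 15 mm high, 27 mm bore, 50 g, z up its axis; lies flat on the table at the start. The widest. May be absent. Slides freely down the post (let go once on it) to rest on the foot (top 24 mm up) or the collar below.
- collar_2_mid (a point): Centre (half-way up) of loose aluminium collar 2, a plain ring 60 mm across outside, 15 mm high, 27 mm bore, 50 g, z up its axis; lies flat on the table at the start. May be absent. Slides freely down the post (let go once on it) to rest on the foot (top 24 mm up) or the collar below.
- collar_3_mid (a point): Centre (half-way up) of loose aluminium collar 3, a plain ring 52 mm across outside, 15 mm high, 27 mm bore, 50 g, z up its axis; lies flat on the table at the start. May be absent. Slides freely down the post (let go once on it) to rest on the foot (top 24 mm up) or the collar below.
- collar_4_mid (a point): Centre (half-way up) of loose aluminium collar 4, a plain ring 44 mm across outside, 15 mm high, 27 mm bore, 50 g, z up its axis; lies flat on the table at the start. The narrowest. May be absent. Slides freely down the post (let go once on it) to rest on the foot (top 24 mm up) or the collar below.
- mat_top (a point): Middle of the top face of the fixed round rubber mat, 150 mm across, 4 mm thick, on the table.
- baking_cups_1: Stack of dark pink baking cups, 59 mm across, 59 mm high, loose, to be left alone; origin under its middle.
- cutter_ring_1: Metal cutter ring, 70 mm across, 35 mm high, loose, behind the clamp, not one of the collars, to be left alone; origin under its middle.
- nozzle_3: Metal piping nozzle, 40 mm across, 50 mm high, loose, behind the clamp, to be left alone; origin under its middle.
- spice_1: Spice jar, 46 mm across, 106 mm high, loose, to be left alone; origin under its middle.
- spindle: The spindle as a whole; origin as spindle_foot.
Mind the look-alikes: they are no part of the job. Leave any red look-alike of the spindle alone.

How it is judged (in metres and radians):
On the way, in this order (a step that is already met when the one before it is completed fails the run):
1. the spindle stands in the clamp's bed at the V jaw, gripped with the pad pushed in more than 2 mm (horizontal distance between spindle_foot and seat below 0.015 m and angle between spindle_foot's own z axis and vertical below 0.08 rad and value of joint pad above 0.002 m), for 0.3 s.
2. all collars present are home on the post, wider below narrower, with the spindle still clamped (all of step 1 and horizontal distance between each of collar_1_mid, collar_2_mid, collar_3_mid, collar_4_mid and spindle_foot below 0.008 m and angle between the z axis of each of collar_1_mid, collar_2_mid, collar_3_mid, collar_4_mid and the z axis of spindle_foot, either way round below 0.08 rad and z of collar_1_mid in the frame of spindle_foot between 0.027 and 0.0355 m and z of each of collar_2_mid, collar_3_mid, collar_4_mid in the frame of collar_1_mid above 0.009 m and z of collar_2_mid in the frame of spindle_foot between 0.027 and 0.0505 m and z of each of collar_3_mid, collar_4_mid in the frame of collar_2_mid above 0.009 m and z of collar_3_mid in the frame of spindle_foot between 0.027 and 0.0655 m and z of collar_4_mid in the frame of collar_3_mid above 0.009 m and z of collar_4_mid in the frame of spindle_foot between 0.027 and 0.0805 m), for 0.3 s.
3. the release has let the jaw spring right back (within 4 mm), with the loaded spindle still standing in the bed (horizontal distance between spindle_foot and seat below 0.03 m and value of joint jaw below 0.004 m and horizontal distance between each of collar_1_mid, collar_2_mid, collar_3_mid, collar_4_mid and spindle_foot below 0.008 m and angle between the z axis of each of collar_1_mid, collar_2_mid, collar_3_mid, collar_4_mid and the z axis of spindle_foot, either way round below 0.08 rad and z of collar_1_mid in the frame of spindle_foot between 0.027 and 0.0355 m and z of each of collar_2_mid, collar_3_mid, collar_4_mid in the frame of collar_1_mid above 0.009 m and z of collar_2_mid in the frame of spindle_foot between 0.027 and 0.0505 m and z of each of collar_3_mid, collar_4_mid in the frame of collar_2_mid above 0.009 m and z of collar_3_mid in the frame of spindle_foot between 0.027 and 0.0655 m and z of collar_4_mid in the frame of collar_3_mid above 0.009 m and z of collar_4_mid in the frame of spindle_foot between 0.027 and 0.0805 m), for 0.2 s.
At the end, for the whole second after the job is handed in: The spindle stands upright (within 0.08 rad) and at rest on the mat, its axis within 30 mm of the mat's middle, all collars present lie flat and home on its post, wider below narrower, and the clamp's jaw is within 4 mm of fully open (horizontal distance between each of collar_1_mid, collar_2_mid, collar_3_mid, collar_4_mid and spindle_foot below 0.008 m and angle between the z axis of each of collar_1_mid, collar_2_mid, collar_3_mid, collar_4_mid and the z axis of spindle_foot, either way round below 0.08 rad and z of collar_1_mid in the frame of spindle_foot between 0.027 and 0.0355 m and z of each of collar_2_mid, collar_3_mid, collar_4_mid in the frame of collar_1_mid above 0.009 m and z of collar_2_mid in the frame of spindle_foot between 0.027 and 0.0505 m and z of each of collar_3_mid, collar_4_mid in the frame of collar_2_mid above 0.009 m and z of collar_3_mid in the frame of spindle_foot between 0.027 and 0.0655 m and z of collar_4_mid in the frame of collar_3_mid above 0.009 m and z of collar_4_mid in the frame of spindle_foot between 0.027 and 0.0805 m and horizontal distance between spindle_foot and mat_top below 0.03 m and z of spindle_foot in the frame of mat_top between -0.003 and 0.004 m and angle between spindle_foot's own z axis and vertical below 0.08 rad and linear speed of spindle below 0.02 m/s and value of joint jaw below 0.004 m); the robot touches nothing.
It fails at once if the baking cups beside the work is moved more than 30 mm (distance of baking_cups_1 from where it was at the start of the episode above 0.03 m).
It fails at once if the cutter ring beside the work is moved more than 30 mm (distance of cutter_ring_1 from where it was at the start of the episode above 0.03 m).
It fails at once if the nozzle beside the work is moved more than 30 mm (distance of nozzle_3 from where it was at the start of the episode above 0.03 m).
It fails at once if the spice beside the work is moved more than 30 mm (distance of spice_1 from where it was at the start of the episode above 0.03 m).
It fails at once if the spindle is tipped over (angle between spindle_foot's own z axis and vertical above 0.6 rad).
Of collar_1, collar_2, collar_3, collar_4 only 3 to 4 are there at a start; the rules pass over those that are not, and their reading is None.
At some moment in a run one of collar_1, collar_2, collar_3, collar_4 may be knocked a few centimetres aside while the robot is not near it.
It also fails if it takes over 200 s, if anything falls off the work surface, if the arm or the gripper's body presses on something with over 40 N, if the wrist force passes 120 N, or if a joint passes its speed limit or range.

## Working session

There is one attempt and no reset: what is moved stays moved. The work goes in short steps, Python scripts to look and compute and a shell command to move; the robot and the scene stay as the last step left them, time stands still between calls to the robot, and variables do not carry over. Pictures are saved under pics/ and viewed, at most 14 in all, crops included, and the job is handed in when it is done.

```bash
ls; mkdir -p pics
cat > h.py <<'E'
import numpy as np, cv2, json
from plant import robot
def snap(name,fn=None):
    f=robot.grab_frame(name)
    if fn: cv2.imwrite('pics/'+fn+'.png',cv2.cvtColor(f['img'],cv2.COLOR_RGB2BGR))
    np.savez('last_'+name+'.npz',**f)
    return f
def load(name): return dict(np.load('last_'+name+'.npz'))
def cloud(f):
    K,R,t,d=f['camera_matrix'],f['R'],f['t'],f['depth']
    v,u=np.mgrid[:d.shape[0],:d.shape[1]]
    c=np.stack([(u-K[0,2])*d/K[0,0],(v-K[1,2])*d/K[1,1],d],-1)
    P=(c-t)@R
    P[d==0]=np.nan
    return P
def ray(f,u,v,z):
    K,R,t=f['camera_matrix'],f['R'],f['t']
    d=R.T@np.array([(u-K[0,2])/K[0,0],(v-K[1,2])/K[1,1],1]); o=-R.T@t
    return o+d*(z-o[2])/d[2]
E
python3 - <<'E'
from h import *
s=robot.state(); print(s)
for n in('top','side'):
    f=snap(n,n+'0'); print(n,f['camera_matrix'],-f['R'].T@f['t'],f['R'])
E
```

```text
pics
{'t': 0.0, 'joints': array([ 6.99828013e+01,  2.81655286e+01,  8.93509133e+01,  8.02271376e-04,
        6.25497171e+01, -6.05045840e+00]), 'dq': array([ 0.07124933, -0.06486096,  0.07672681, -0.10461059,  0.01312939,
        0.00471349]), 'joint_torque': array([ 1.90102393e-03, -6.18466330e+01, -2.61590391e+01, -2.60934587e-05,
        4.06740539e-03,  1.06907336e-06]), 'ee_pos': array([0.15081465, 0.60649608, 0.40410791]), 'eef_rot': array([-1.79934285e+02, -7.68099189e-03,  1.66032885e+02]), 'wrist_force': array([ 0.15755647,  0.4128467 , -0.43714008]), 'ft_torque': array([ 0.04059334,  0.01342829, -0.01563429]), 'gripper_force': 0.0, 'opening': 0.9997109659857877}
top [[381.87606289   0.         280.29187779]
 [  0.         381.87606289 210.93951022]
 [  0.           0.           1.        ]] [ 0.49183679 -0.03097588  1.35973864] [[ 0.00961072 -0.99988205  0.01198007]
 [-0.99382765 -0.01087529 -0.1104008 ]
 [ 0.11051807 -0.0108451  -0.99381494]]
side [[454.95898535   0.         277.63528064]
 [  0.         454.95898535 215.41498419]
 [  0.           0.           1.        ]] [ 0.03956331 -1.02164414  0.89241442] [[ 0.85217457 -0.5228723  -0.02007637]
 [-0.30632827 -0.46741129 -0.82927057]
 [ 0.42421868  0.71283325 -0.55848658]]
```

View pics/top0.png

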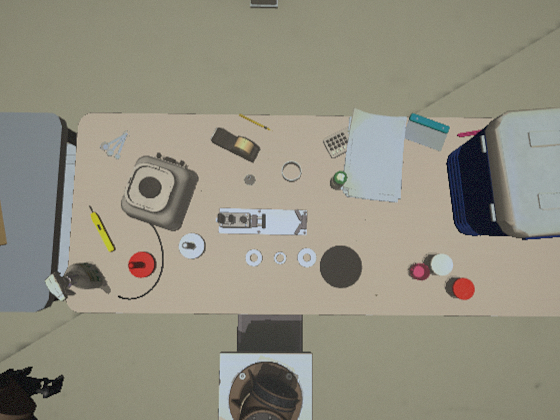

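View pics/side0.png

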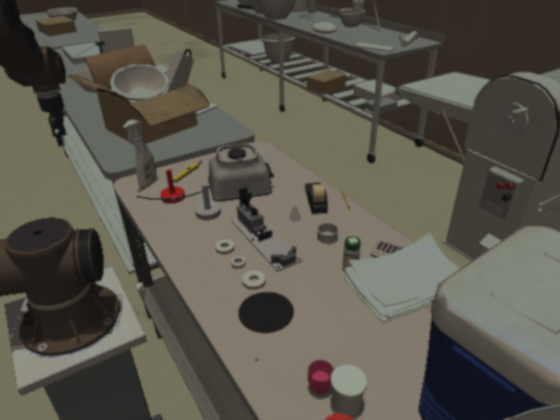

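Top view: grey spindle at (191,246) and its red look-alike at (142,265). Three rings lie at (254,258), (280,258) and (307,258), the clamp at about (263,221) and the mat at (341,267). The grey spindle fits the description, and the red one is to be left alone. I'll confirm in an enlarged crop.

Run:
```python
from h import *
f=load('top'); im=cv2.cvtColor(f['img'],cv2.COLOR_RGB2BGR)
c=im[155:295,170:370]; cv2.imwrite('pics/crop0.png',cv2.resize(c,(800,560),interpolation=cv2.INTER_CUBIC))
P=cloud(f)
# segment by height around each thing
def blob(u,v,r,z0,z1):
    sub=P[v-r:v+r+1,u-r:u+r+1].reshape(-1,3); m=(sub[:,2]>z0)&(sub[:,2]<z1); q=sub[m]
    if len(q)<5: print('none',len(q)); return
    (c,rad)=cv2.minEnclosingCircle(q[:,:2].astype(np.float32)); print((u,v),len(q),'mean',q.mean(0).round(4),'circ',np.round(c,4),round(rad*2,4),'zmed',np.median(q[:,2]).round(4))
for u,v in((254,258),(280,258),(307,258)): blob(u,v,13,.009,.03)
blob(191,246,18,.014,.035); blob(191,246,18,.1,.14)
blob(341,267,26,.001,.01)
q=P[200:245,210:315].reshape(-1,3)
for a,b in((.004,.02),(.025,.045),(.05,.075),(.077,.095),(.11,.14)):
    k=q[(q[:,2]>a)&(q[:,2]<b)]; print(a,b,len(k),k.min(0).round(3),k.max(0).round(3),np.round(cv2.minAreaRect(k[:,:2].astype(np.float32)*1000),1) if 0 else cv2.minAreaRect(k[:,:2].astype(np.float32)*1000))
```

```text
(254, 258) 180 mean [0.4782 0.0467 0.0148] circ [0.4788 0.0468] 0.0594 zmed 0.0147
(280, 258) 77 mean [ 0.4782 -0.045   0.0152] circ [ 0.4787 -0.0453] 0.0433 zmed 0.0153
(307, 258) 247 mean [ 0.4805 -0.1397  0.015 ] circ [ 0.4806 -0.1394] 0.0677 zmed 0.0149
(191, 246) 468 mean [0.5179 0.2604 0.0237] circ [0.5337 0.2768] 0.1318 zmed 0.0237
(191, 246) 38 mean [0.5171 0.2615 0.1143] circ [0.5163 0.2628] 0.0221 zmed 0.115
(341, 267) 1715 mean [ 0.4481 -0.2601  0.0042] circ [ 0.4477 -0.2602] 0.2536 zmed 0.0038
0.004 0.02 1534 [ 0.523 -0.166  0.004] [0.683 0.205 0.019] ((602.7023315429688, 18.784561157226562), (157.2223663330078, 371.4786071777344), 0.6302618384361267)
0.025 0.045 298 [ 0.563 -0.136  0.025] [0.647 0.179 0.045] ((590.31787109375, 18.584487915039062), (83.64781188964844, 314.19073486328125), 6.909867286682129)
0.05 0.075 338 [0.583 0.061 0.05 ] [0.632 0.164 0.074] ((607.261474609375, 112.61801147460938), (48.67817306518555, 102.76290130615234), 0.2727273404598236)
0.077 0.095 51 [0.593 0.069 0.077] [0.621 0.151 0.095] ((608.0103759765625, 110.65032958984375), (27.12531089782715, 82.32870483398438), 1.4092862606048584)
0.11 0.14 67 [0.594 0.111 0.111] [0.62  0.157 0.132] ((606.9531860351562, 134.39718627929688), (45.85074996948242, 26.46988296508789), 89.52616119384766)
```

View pics/crop0.png

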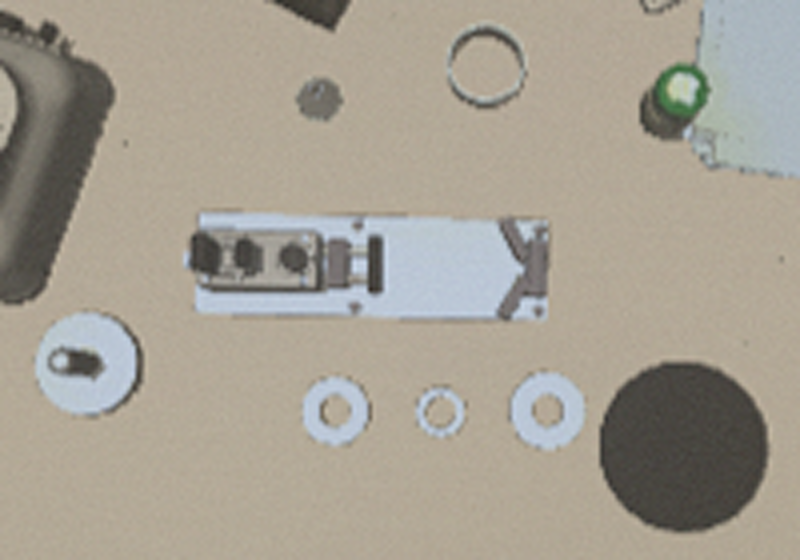

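The crop confirms the grey spindle at crop (88,363), white foot with its post. The collars are at crop (336,411) 60 mm, (441,411) 44 mm and (548,411) 68 mm, so collar 3 is absent. The clamp is open, with its V at right and its pad at crop (375,264). Next I refine the clamp and spindle poses.

```bash
cat >> h.py <<'E'
def fit(P,cx,cy,r,z0,z1):
    q=P.reshape(-1,3); q=q[(np.hypot(q[:,0]-cx,q[:,1]-cy)<r)&(q[:,2]>z0)&(q[:,2]<z1)]
    if len(q)<5: return None
    c,rad=cv2.minEnclosingCircle(q[:,:2].astype(np.float32))
    return np.round([*c,2*rad,np.median(q[:,2]),len(q)],4)
E
python3 - <<'E'
from h import *
for n in('top','side'):
    f=snap(n); P=cloud(f); q=P.reshape(-1,3); print(n)
    print('foot',fit(P,.515,.261,.06,.017,.03),'post',fit(P,.516,.262,.03,.113,.13),fit(P,.516,.262,.03,.06,.1))
    print('c2',fit(P,.4788,.0468,.042,.008,.03),'c4',fit(P,.4787,-.0453,.035,.008,.03),'c1',fit(P,.4806,-.1394,.045,.008,.03))
    k=q[(abs(q[:,0]-.608)<.065)&(q[:,1]>-.18)&(q[:,1]<.2)&(q[:,2]>.005)&(q[:,2]<.012)]
    print('bed',k.min(0),k.max(0),cv2.minAreaRect(k[:,:2].astype(np.float32)*1000))
    k=q[(abs(q[:,0]-.608)<.065)&(q[:,1]>-.18)&(q[:,1]<-.08)&(q[:,2]>.025)&(q[:,2]<.045)]
    print('V',cv2.minAreaRect(k[:,:2].astype(np.float32)*1000))
    k=q[(abs(q[:,0]-.608)<.065)&(q[:,1]>.0)&(q[:,1]<.045)&(q[:,2]>.028)&(q[:,2]<.05)]
    print('pad',cv2.minAreaRect(k[:,:2].astype(np.float32)*1000))
    print('button',fit(P,.607,.083,.016,.078,.095),'levers');k=q[(abs(q[:,0]-.608)<.03)&(q[:,1]>.1)&(q[:,1]<.18)&(q[:,2]>.12)&(q[:,2]<.14)]
    print(k.min(0),k.max(0))
    # mat by darkness
    I=f['img'].astype(int).sum(2); m=(I<260)&(np.hypot(P[...,0]-.448,P[...,1]+.26)<.1)&(P[...,2]<.012)
    k=P[m]; print('mat',cv2.minAreaRect(k[:,:2].astype(np.float32)*1000),k.mean(0))
E
```

```text
top
foot [5.183e-01 2.623e-01 9.020e-02 2.370e-02 4.450e+02] post [5.164e-01 2.627e-01 1.990e-02 1.170e-01 2.900e+01] [ 0.5185  0.2564  0.0171  0.0811 14.    ]
c2 [4.791e-01 4.660e-02 5.970e-02 1.460e-02 1.860e+02] c4 [ 4.816e-01 -4.660e-02  4.890e-02  1.500e-02  7.900e+01] c1 [ 4.804e-01 -1.375e-01  7.060e-02  1.500e-02  2.470e+02]
bed [ 0.54340514 -0.17696636  0.00501006] [0.67224914 0.19973981 0.01197828] ((607.7577514648438, 11.39532470703125), (376.6048583984375, 127.39566802978516), 89.69979095458984)
V ((605.1878662109375, -116.47032165527344), (84.53390502929688, 38.96714401245117), 0.20526881515979767)
pad ((605.0543823242188, 24.983654022216797), (45.800071716308594, 35.06834411621094), 0.8022639155387878)
button [6.07e-01 7.99e-02 2.33e-02 8.59e-02 3.90e+01] levers
[0.59393189 0.11165756 0.1213648 ] [0.62037137 0.15777471 0.13019783]
mat ((449.0440673828125, -259.2406005859375), (145.17958068847656, 143.99330139160156), 77.52447509765625) [ 0.44887018 -0.2589924   0.00396431]
side
foot [5.191e-01 2.651e-01 1.014e-01 2.520e-02 2.770e+02] post [ 0.5162  0.2623  0.0287  0.116
[... 201 characters left out ...]
.430e-02  1.580e-02  3.160e+02]
bed [ 0.54728442 -0.17239049  0.00500909] [0.67190262 0.19173542 0.01197893] ((609.6199951171875, 9.676239013671875), (124.58094787597656, 364.1500244140625), 0.018532050773501396)
V ((602.9241943359375, -118.71623229980469), (86.97799682617188, 45.23567581176758), 0.03887481242418289)
pad ((603.1071166992188, 25.946773529052734), (50.22119903564453, 37.42099380493164), 0.3323763608932495)
button [6.042e-01 8.080e-02 2.500e-02 8.600e-02 3.400e+01] levers
[0.59082719 0.10639117 0.12011431] [0.61867598 0.1603831  0.1319853 ]
mat ((451.3244934082031, -248.43238830566406), (174.2001953125, 150.3905029296875), 81.1873550415039) [ 0.44581198 -0.25961729 -0.00726428]
```

Run:
```python
from h import *
f=load('top')
C=[ray(f,170+(x+.5)/4-.5,155+(y+.5)/4-.5,.008)[:2] for x,y in((199,212),(549,219),(548,321),(196,311))]
C=np.array(C);print(C.round(4),C.mean(0))
P=cloud(f);q=P.reshape(-1,3)
# yaw: bed edge x vs y per column slice (bed height .008): max/min x
for y in(-.1,-.07,-.04,-.01,.01):
    k=q[(abs(q[:,1]-y)<.01)&(abs(q[:,0]-.608)<.06)&(q[:,2]>.0055)&(q[:,2]<.012)]; print(y,np.percentile(k[:,0],[3,97]).round(4),np.percentile(k[:,0],[3,97]).mean().round(4))
for y in(.07,.09,.11,.13,.145):
    k=q[(abs(q[:,1]-y)<.01)&(abs(q[:,0]-.608)<.06)&(q[:,2]>.055)&(q[:,2]<.066)]; print(y,k[:,0].min().round(4),k[:,0].max().round(4))
k=q[(abs(q[:,1]-.08)<.1)&(abs(q[:,0]-.608)<.06)&(q[:,2]>.055)&(q[:,2]<.066)];print('housing y',k[:,1].min(),k[:,1].max())
```

```text
[[ 0.6517  0.1712]
 [ 0.6488 -0.1405]
 [ 0.5579 -0.1398]
 [ 0.5636  0.1714]] [0.60549317 0.01557738]
-0.1 [0.5606 0.649 ] 0.6048
-0.07 [0.564  0.6491] 0.6065
-0.04 [0.5637 0.6455] 0.6046
-0.01 [0.5634 0.6488] 0.6061
0.01 [0.5629 0.6486] 0.6058
0.07 0.5834 0.6316
0.09 0.5831 0.6314
0.11 0.5829 0.6314
0.13 0.5828 0.6311
0.145 0.5831 0.6309
housing y 0.060949023925562465 0.1631676131540842
```

```bash
cat > d.py <<'E'
import sys
from h import *
s=robot.state(); p=s['ee_pos']; rz=np.radians(s['eef_rot'][2])
print('t',round(s['t'],2),'pos',p.round(4),'rot',s['eef_rot'].round(2),'F',s['wrist_force'].round(1),'open',round(s['opening'],3),'gf',round(s['gripper_force'],1))
if len(sys.argv)>3:
    d=(np.array([float(a) for a in sys.argv[1:4]])-p)*100
    c,n=np.cos(rz),np.sin(rz)
    print('tool cm', np.round([c*d[0]+n*d[1], n*d[0]-c*d[1], -d[2]],2), 'turn', round((rz*180/np.pi-180+180)%360-180,2))
E
python3 - <<'E'
from h import *
q=np.concatenate([cloud(load(n)).reshape(-1,3) for n in('top','side')])
k=q[(q[:,2]>.15)&(q[:,2]<.5)&(q[:,0]>.1)&(q[:,0]<.8)&(q[:,1]>-.4)&(q[:,1]<.75)]
from collections import defaultdict
D=defaultdict(list)
for a in k: D[tuple((a[:2]*10).round().astype(int))].append(a[2])
for a in sorted(D): print(a,len(D[a]),round(max(D[a]),3))
E
python3 -m crank '[[[0,0,0,-7,0],[0,0,0,-7,0],[0,0,0,0,0]]]'; python3 d.py .5175 .2626 .40
```

```text
(np.int64(1), np.int64(-1)) 158 0.264
(np.int64(1), np.int64(0)) 793 0.267
(np.int64(1), np.int64(5)) 370 0.5
(np.int64(1), np.int64(6)) 719 0.475
(np.int64(2), np.int64(5)) 355 0.5
(np.int64(2), np.int64(6)) 1324 0.5
(np.int64(2), np.int64(7)) 103 0.333
(np.int64(4), np.int64(6)) 1082 0.268
(np.int64(6), np.int64(4)) 10 0.152
(np.int64(7), np.int64(3)) 8 0.154
(np.int64(7), np.int64(4)) 8 0.153
(np.int64(8), np.int64(3)) 2 0.152
(np.int64(8), np.int64(4)) 6 0.152
t: 0.45
ee_pos: [0.1508, 0.6065, 0.4045]
eef_rot: [-180.0, -0.0, -179.6]
wrist_force: [-1.1, 0.6, 0.7]
opening: 1.001
gripper_force: 0.0
t 0.45 pos [0.1508 0.6065 0.4045] rot [-1.7998e+02 -1.0000e-02 -1.7965e+02] F [-1.1  0.6  0.7] open 1.001 gf 0.0
tool cm [-36.45 -34.62   0.45] turn 0.35
```

```bash
python3 -m crank '[[[-1.67,-3.12,0,0,0],[-1.67,-3.12,0,0,0],[-1.67,-3.12,0,0,0],[-1.67,-3.12,0,0,0],[-1.67,-3.12,0,0,0],[-1.67,-3.12,0,0,0]]]' >/dev/null; python3 -m crank '[[[-3.3,-1.98,0,0,0],[-3.3,-1.98,0,0,0],[-3.3,-1.98,0,0,0],[-3.3,-1.98,0,0,0],[-3.3,-1.98,0,0,0],[-3.3,-1.98,0,0,0],[-3.3,-1.98,0,0,0],[-3.3,-1.98,0,0,0],[0,0,0,0,0],[0,0,0,0,0]]]'; python3 d.py .5175 .2626 .261
```

```text
t: 1.78
ee_pos: [0.5165, 0.2599, 0.4041]
eef_rot: [-180.0, -0.0, 179.7]
wrist_force: [0.0, -0.6, 0.6]
opening: 0.998
gripper_force: 0.0
t 1.78 pos [0.5165 0.2599 0.4041] rot [-1.7999e+02 -4.0000e-02  1.7965e+02] F [ 0.  -0.6  0.6] open 0.998 gf 0.0
tool cm [-0.1   0.27 14.31] turn -0.35
```

```bash
python3 -m crank '[[[-0.1,0.27,3.5,0,0],[0,0,3.5,0,0],[0,0,3.5,0,0],[0,0,2,0,0],[0,0,1.8,0,0],[0,0,0,0,0]]]' 40 ; python3 -m crank '[[[0,0,0,0,120],[0,0,0,0,160],[0,0,0,0,200],[0,0,0,0,255],[0,0,0,0,255],[0,0,0,0,255],[0,0,0,0,255],[0,0,0,0,255]]]' 40; python3 d.py .5175 .2626 .261
```

```text
t: 2.28
ee_pos: [0.5147, 0.2644, 0.2587]
eef_rot: [-179.9, -0.3, 180.0]
wrist_force: [0.5, -0.8, -1.1]
opening: 0.999
gripper_force: 0.0
t: 2.95
ee_pos: [0.5162, 0.2639, 0.2627]
eef_rot: [180.0, 0.1, -180.0]
wrist_force: [-2.0, -0.0, 5.9]
opening: 0.236
gripper_force: 39.1
t 2.95 pos [0.5162 0.2639 0.2627] rot [ 1.7996e+02  7.0000e-02 -1.7998e+02] F [-2.  -0.   5.9] open 0.236 gf 39.1
tool cm [-0.13 -0.13  0.17] turn 0.02
```

Run:
```python
from h import *
f=snap('side'); P=cloud(f)
print(fit(P,.517,.262,.055,.017,.03))
c=f['img'][130:260,150:330]; cv2.imwrite('pics/s1.png',cv2.cvtColor(cv2.resize(c,None,fx=4,fy=4,interpolation=2),4))
```

```text
[5.158e-01 2.600e-01 9.480e-02 2.580e-02 2.740e+02]
```

View pics/s1.png

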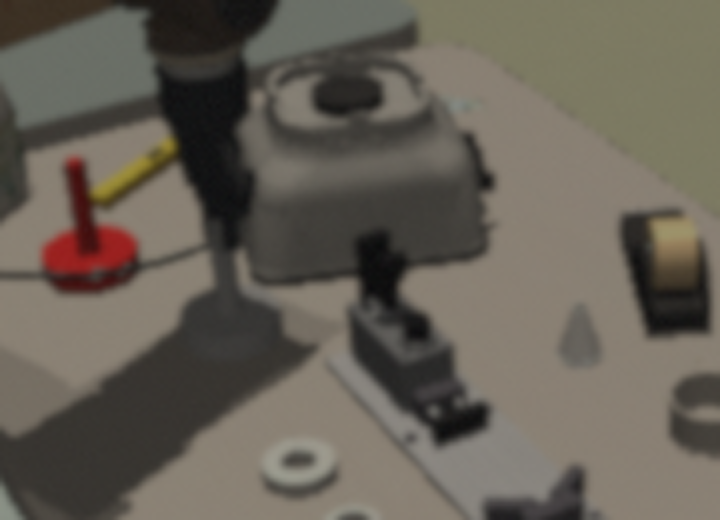

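Side crop: the gripper holds the grey post at crop (225,240) with the foot flat; the red look-alike at crop (88,255) is untouched. Lifting and carrying.

```bash
python3 -m crank '[[[0,0,-2,0,255],[0,0,-3.5,0,255],[0,0,-3.5,0,255],[0,0,-3.5,0,255],[0,0,-2.5,0,255],[0,0,0,0,255]]]' ; python3 -m crank '[[[0,-2,0,0,255],[0,-3.6,0,0,255],[0,-3.6,0,0,255],[0,-3.6,0,0,255],[0,-3.6,0,0,255],[0,-3.6,0,0,255],[0,-3.6,0,0,255],[0,-3.6,0,0,255],[0,-3,0,0,255],[0,-1.5,0,0,255]]]'>/dev/null;python3 -m crank '[[[-1.5,0,0,0,255],[-3,0,0,0,255],[-3,0,0,0,255],[-1.4,0,0,0,255],[0,0,0,0,255],[0,0,0,0,255]]]'; python3 d.py .6055 -.053 .2707
python3 - <<'E'
from h import *
f=snap('side','s2'); P=cloud(f)
q=P.reshape(-1,3);k=q[(np.hypot(q[:,0]-.6055,q[:,1]+.053)<.07)&(q[:,2]>.1)&(q[:,2]<.2)]
print(np.percentile(k,[1,50,99],axis=0))
E
```

```text
t: 3.5
ee_pos: [0.5163, 0.2639, 0.417]
eef_rot: [179.8, 0.4, -180.0]
wrist_force: [0.4, 0.2, -4.0]
opening: 0.238
gripper_force: 40.3
t: 4.83
ee_pos: [0.6054, -0.0531, 0.4099]
eef_rot: [180.0, -0.2, -180.0]
wrist_force: [-0.6, -0.2, -3.8]
opening: 0.239
gripper_force: 40.4
t 4.83 pos [ 0.6054 -0.0531  0.4099] rot [ 1.7997e+02 -1.6000e-01 -1.7997e+02] F [-0.6 -0.2 -3.8] open 0.239 gf 40.4
tool cm [-1.000e-02  1.000e-02  1.392e+01] turn 0.03
[[ 0.55897995 -0.0989434   0.14902301]
 [ 0.59495396 -0.06722264  0.17232093]
 [ 0.6430938  -0.01353668  0.19777016]]
```

View pics/s2.png

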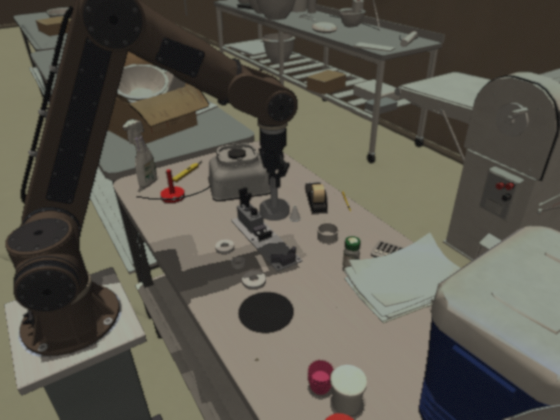

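The spindle (275,207) hangs level above the bed. Lowering.

```bash
python3 -m crank '[[[0,0,2,0,255],[0,0,3.5,0,255],[0,0,3.5,0,255],[0,0,2.5,0,255],[0,0,1.5,0,255],[0,0,0,0,255],[0,0,0,0,255]]]'; python3 -m crank '[[[0,0,0.3,0,255],[0,0,0.2,0,255],[0,0,0.2,0,255],[0,0,0,0,255]]]'
python3 - <<'E'
from h import *
f=snap('side'); c=f['img'][170:290,190:350]; cv2.imwrite('pics/s3.png',cv2.cvtColor(cv2.resize(c,None,fx=5,fy=5,interpolation=2),4))
E
```

```text
t: 5.47
ee_pos: [0.6049, -0.0531, 0.2816]
eef_rot: [180.0, -0.1, -180.0]
wrist_force: [0.2, 0.4, -2.9]
opening: 0.239
gripper_force: 40.4
t: 5.8
ee_pos: [0.6053, -0.0531, 0.2751]
eef_rot: [-180.0, 0.0, -180.0]
wrist_force: [-0.0, 0.5, -4.2]
opening: 0.233
gripper_force: 40.4
```

View pics/s3.png

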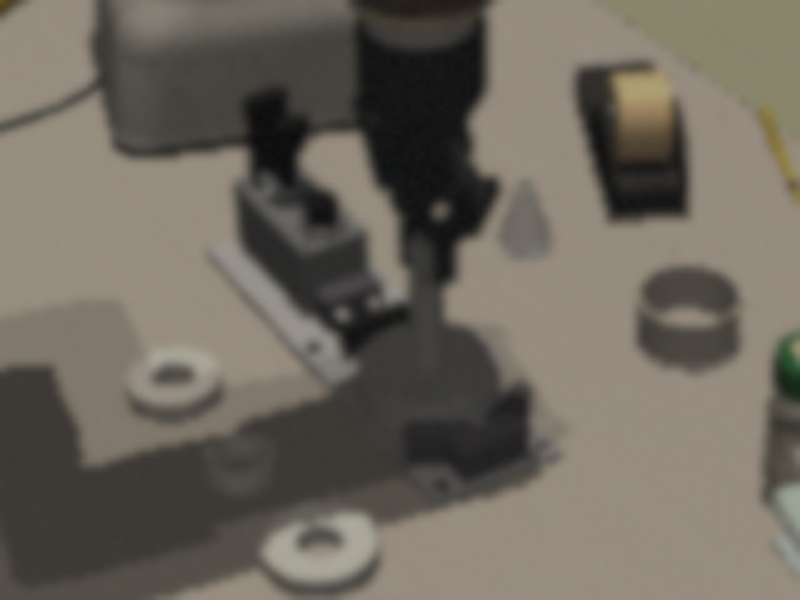

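The foot (crop 430,390) is between the pad and the V, just above the bed. Lowering the last few millimetres.

```bash
python3 -m crank '[[[0,0,0.2,0,255],[0,0,0,0,255]]]'; python3 -m crank '[[[0,0,0.15,0,255],[0,0,0,0,255]]]';python3 -m crank '[[[0,0,0.15,0,255],[0,0,0,0,255]]]'
```

```text
t: 6.02
ee_pos: [0.6054, -0.0531, 0.2726]
eef_rot: [180.0, 0.0, -180.0]
wrist_force: [-0.0, 0.3, -3.4]
opening: 0.241
gripper_force: 40.4
t: 6.18
ee_pos: [0.6054, -0.0531, 0.2709]
eef_rot: [180.0, -0.0, -180.0]
wrist_force: [-0.2, -0.7, -4.2]
opening: 0.242
gripper_force: 40.4
t: 6.35
ee_pos: [0.6054, -0.0531, 0.2708]
eef_rot: [-180.0, 0.0, -180.0]
wrist_force: [-4.7, 0.6, 7.8]
opening: 0.238
gripper_force: 41.6
```

```bash
python3 -m crank '[[[0,0,0,0,200],[0,0,0,0,150],[0,0,0,0,80],[0,0,0,0,0],[0,0,0,0,0],[0,0,0,0,0],[0,0,-2,0,0],[0,0,-3,0,0],[0,0,-2,0,0],[0,0,0,0,0]]]'; python3 -m crank '[[[-0.16,2,0,0,0],[0,3.6,0,0,0],[0,3.6,0,0,0],[0,3.6,0,0,0],[0,3.6,0,0,0],[0,2.3,0,0,0],[0,0.95,0,0,0],[0,0,0,0,0],[0,0,0,0,0]]]' ; python3 d.py .607 .1435 .263
```

```text
t: 7.18
ee_pos: [0.6059, -0.0532, 0.3437]
eef_rot: [-179.9, 0.3, -180.0]
wrist_force: [-0.4, -0.3, -0.5]
opening: 1.002
gripper_force: 0.0
t: 7.93
ee_pos: [0.6069, 0.1431, 0.3392]
eef_rot: [-180.0, -0.0, -179.9]
wrist_force: [-0.3, 0.2, 0.7]
opening: 1.0
gripper_force: 0.0
t 7.93 pos [0.6069 0.1431 0.3392] rot [-1.7999e+02 -3.0000e-02 -1.7993e+02] F [-0.3  0.2  0.7] open 1.0 gf 0.0
tool cm [-0.01  0.04  7.62] turn 0.07
```

Run:
```python
from h import *
P=cloud(snap('side'));print(fit(P,.605,-.053,.06,.028,.045),fit(P,.605,-.053,.02,.118,.14))
P=cloud(snap('top','t4'));print(fit(P,.605,-.053,.06,.028,.045),fit(P,.605,-.053,.02,.118,.14))
```

```text
[ 6.052e-01 -5.330e-02  1.191e-01  3.350e-02  4.060e+02] [ 6.033e-01 -5.490e-02  2.250e-02  1.240e-01  3.200e+01]
[ 6.047e-01 -6.200e-02  1.046e-01  3.240e-02  4.630e+02] [ 6.067e-01 -5.400e-02  2.080e-02  1.240e-01  3.400e+01]
```

```bash
python3 -m crank '[[[0,0,2.5,0,0],[0,0,3,0,0],[0,0,2.1,0,0],[0,0,0,0,0]]]' 30; python3 -m crank '[[[0,0,0,0,100],[0,0,0,0,130],[0,0,0,0,160],[0,0,0,0,190],[0,0,0,0,255],[0,0,0,0,255],[0,0,0,0,255],[0,0,0,0,255],[0,0,0,0,255],[0,0,0,0,255]]]' 30; python3 -m crank '[[[0,0,0,0,0],[0,0,0,0,0],[0,0,0,0,0],[0,0,0,0,0],[0,0,0,0,0],[0,0,0,0,0],[0,0,0,0,0],[0,0,0,0,0]]]'
python3 - <<'E'
from h import *
f=snap('side'); c=f['img'][170:290,190:350]; cv2.imwrite('pics/s5.png',cv2.cvtColor(cv2.resize(c,None,fx=5,fy=5,interpolation=2),4))
E
```

```text
t: 8.37
ee_pos: [0.6063, 0.1417, 0.2598]
eef_rot: [-180.0, -0.4, 179.9]
wrist_force: [-0.2, 0.4, -0.5]
opening: 0.999
gripper_force: 0.0
t: 9.2
ee_pos: [0.6071, 0.1449, 0.266]
eef_rot: [179.9, 0.2, -180.0]
wrist_force: [-1.4, 12.2, 10.2]
opening: 0.364
gripper_force: 31.0
t: 9.87
ee_pos: [0.6069, 0.1433, 0.2636]
eef_rot: [180.0, -0.0, -180.0]
wrist_force: [-0.4, 1.2, -0.3]
opening: 1.003
gripper_force: 0.0
```

View pics/s5.png

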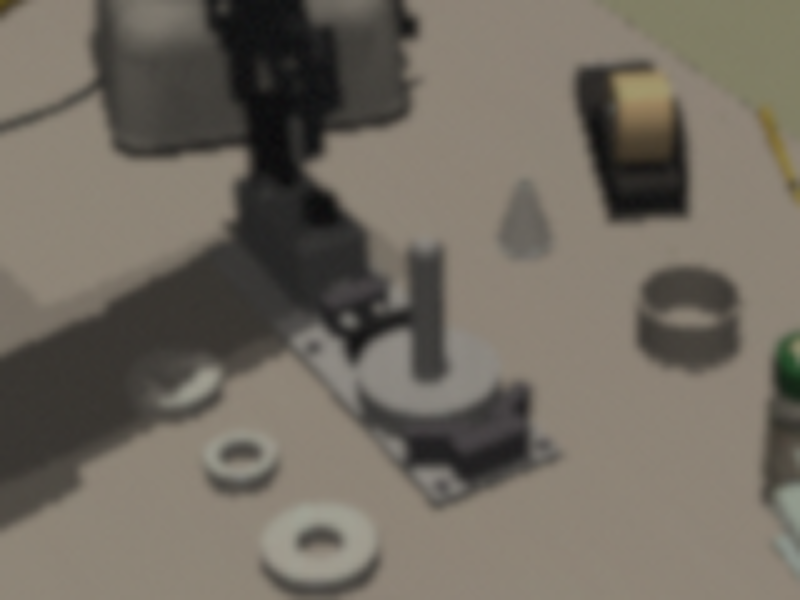

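The foot stands on the bed, and it is unclear how far the pad (crop 380,320) advanced. Measuring it by depth.

```bash
cat > pad.py <<'E'
from h import *
import sys
a=dict(np.load('last_top.npz')); f=snap('top')
for g in (a,f):
    q=cloud(g).reshape(-1,3)
    k=q[(abs(q[:,0]-.606)<.018)&(q[:,1]>-.04)&(q[:,1]<.055)&(q[:,2]>.034)&(q[:,2]<.05)]
    p=q[(np.hypot(q[:,0]-.605,q[:,1]+.06)<.03)&(q[:,2]>.118)&(q[:,2]<.14)]
    print('pad front y',np.percentile(k[:,1],[2,5,50]).round(4),'post',p.mean(0).round(4), len(k))
E
python3 pad.py
```

```text
pad front y [-0.0379 -0.0377  0.0384] post [ 0.6066 -0.0542  0.124 ] 65
pad front y [-0.0343 -0.0317  0.0317] post [ 0.6061 -0.0543  0.124 ] 56
```

The jaw moved about 7 mm, so the squeeze works. Three more.

```bash
sed -i 's/>-.04)/>-.03)/' pad.py
python3 -m crank '[[[0,0,0,0,130],[0,0,0,0,190],[0,0,0,0,255],[0,0,0,0,255],[0,0,0,0,255],[0,0,0,0,255],[0,0,0,0,255],[0,0,0,0,255],[0,0,0,0,255],[0,0,0,0,255]]]' 35; python3 -m crank '[[[0,0,0,0,0],[0,0,0,0,0],[0,0,0,0,0],[0,0,0,0,0],[0,0,0,0,0],[0,0,0,0,0],[0,0,0,0,0],[0,0,0,0,0]]]' >/dev/null; python3 pad.py
python3 -m crank '[[[0,0,0,0,130],[0,0,0,0,190],[0,0,0,0,255],[0,0,0,0,255],[0,0,0,0,255],[0,0,0,0,255],[0,0,0,0,255],[0,0,0,0,255],[0,0,0,0,255],[0,0,0,0,255]]]' 35; python3 -m crank '[[[0,0,0,0,0],[0,0,0,0,0],[0,0,0,0,0],[0,0,0,0,0],[0,0,0,0,0],[0,0,0,0,0],[0,0,0,0,0],[0,0,0,0,0]]]' >/dev/null; python3 pad.py
python3 -m crank '[[[0,0,0,0,130],[0,0,0,0,190],[0,0,0,0,255],[0,0,0,0,255],[0,0,0,0,255],[0,0,0,0,255],[0,0,0,0,255],[0,0,0,0,255],[0,0,0,0,255],[0,0,0,0,255]]]' 35; python3 -m crank '[[[0,0,0,0,0],[0,0,0,0,0],[0,0,0,0,0],[0,0,0,0,0],[0,0,0,0,0],[0,0,0,0,0],[0,0,0,0,0],[0,0,0,0,0]]]' >/dev/null; python3 pad.py
```

```text
t: 10.8
ee_pos: [0.6069, 0.1449, 0.2646]
eef_rot: [179.9, 0.1, -179.9]
wrist_force: [-1.9, 14.0, 7.3]
opening: 0.369
gripper_force: 36.7
pad front y [-0.0272 -0.0205  0.032 ] post [ 0.6061 -0.0543  0.124 ] 51
pad front y [-0.0239 -0.0238  0.0246] post [ 0.6066 -0.0539  0.1239] 62
t: 12.35
ee_pos: [0.6069, 0.1449, 0.2647]
eef_rot: [179.9, 0.1, -180.0]
wrist_force: [-0.4, 12.9, 6.6]
opening: 0.365
gripper_force: 36.1
pad front y [-0.0239 -0.0238  0.0246] post [ 0.6066 -0.0539  0.1239] 62
pad front y [-0.0274 -0.0272  0.0212] post [ 0.6056 -0.0641  0.1241] 52
t: 13.9
ee_pos: [0.6069, 0.1449, 0.2646]
eef_rot: [179.9, 0.1, -180.0]
wrist_force: [-1.6, 12.4, 6.9]
opening: 0.366
gripper_force: 35.6
pad front y [-0.0274 -0.0272  0.0212] post [ 0.6056 -0.0641  0.1241] 52
pad front y [-0.0247 -0.0239  0.0126] post [ 0.6049 -0.065   0.1249] 40
```

```bash
python3 -m crank '[[[0,0,0,0,130],[0,0,0,0,190],[0,0,0,0,255],[0,0,0,0,255],[0,0,0,0,255],[0,0,0,0,255],[0,0,0,0,255],[0,0,0,0,255],[0,0,0,0,255],[0,0,0,0,255]]]' 35; python3 -m crank '[[[0,0,0,0,0],[0,0,0,0,0],[0,0,0,0,0],[0,0,0,0,0],[0,0,0,0,0],[0,0,0,0,0],[0,0,-3,0,0],[0,0,-4,0,0],[0,0,-3,0,0],[0,0,0,0,0]]]'; python3 pad.py
python3 - <<'E'
from h import *
for f in (load('top'),snap('side')):
    P=cloud(f); print('c2',fit(P,.479,.0468,.045,.008,.03),'c4',fit(P,.479,-.0453,.04,.008,.03),'c1',fit(P,.4806,-.1394,.045,.008,.03))
    q=P.reshape(-1,3);k=q[(np.hypot(q[:,0]-.605,q[:,1]+.065)<.02)&(q[:,2]>.118)];print(k.mean(0),fit(P,.605,-.065,.02,.118,.14))
f=load('side');c=f['img'][170:290,190:350]; cv2.imwrite('pics/s6.png',cv2.cvtColor(cv2.resize(c,None,fx=5,fy=5,interpolation=2),4))
E
python3 d.py .4800 -.139 .30
```

```text
t: 15.45
ee_pos: [0.6069, 0.1449, 0.2648]
eef_rot: [179.9, 0.1, -180.0]
wrist_force: [-1.0, 13.9, 8.7]
opening: 0.37
gripper_force: 35.5
t: 16.28
ee_pos: [0.6075, 0.1435, 0.3698]
eef_rot: [179.9, 0.5, -180.0]
wrist_force: [0.3, -0.0, 0.6]
opening: 0.999
gripper_force: 0.0
pad front y [-0.0247 -0.0239  0.0126] post [ 0.6049 -0.065   0.1249] 40
pad front y [-0.0274 -0.0251  0.0057] post [ 0.6048 -0.0648  0.1248] 54
c2 [4.794e-01 4.680e-02 6.010e-02 1.520e-02 1.850e+02] c4 [ 4.786e-01 -4.540e-02  4.330e-02  1.470e-02  7.800e+01] c1 [ 4.820e-01 -1.396e-01  6.890e-02  1.460e-02  2.460e+02]
[ 0.60484699 -0.06479824  0.12479084] [ 6.046e-01 -6.480e-02  1.940e-02  1.251e-01  3.100e+01]
c2 [4.749e-01 4.730e-02 6.380e-02 1.580e-02 1.860e+02] c4 [ 4.761e-01 -4.570e-02  4.830e-02  1.520e-02  1.130e+02] c1 [ 4.782e-01 -1.393e-01  7.070e-02  1.600e-02  3.120e+02]
[ 0.60155972 -0.06694476  0.12438218] [ 6.018e-01 -6.670e-02  2.090e-02  1.243e-01  3.300e+01]
t 16.38 pos [0.6067 0.1433 0.3647] rot [ 1.7998e+02  1.3000e-01 -1.7997e+02] F [ 0.6 -0.9 -0.6] open 1.0 gf 0.0
tool cm [ 12.69 -28.23   6.47] turn 0.03
```

View pics/s6.png

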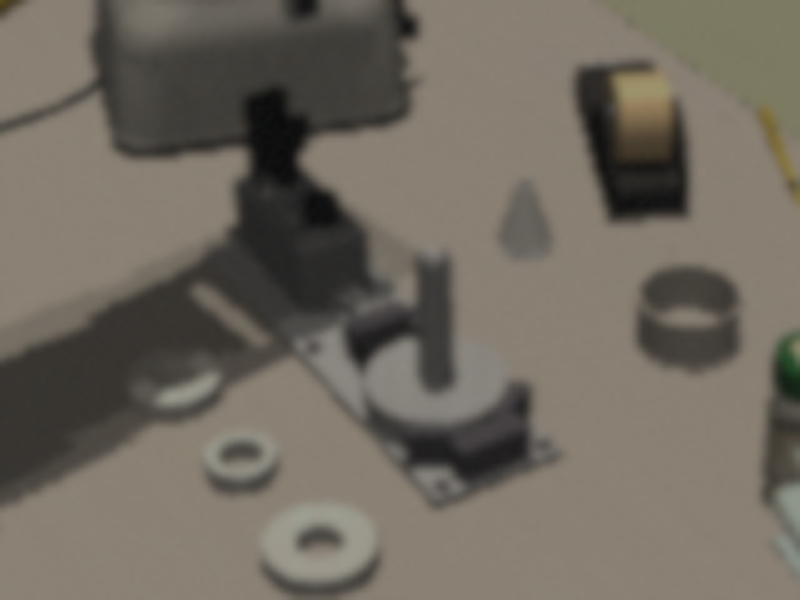

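The foot is home against the V and the pad is pressed on it; the collars have not moved. Fetching collar 1.

```bash
python3 -m crank '[[[1.41,-3.13,0,0,0],[1.41,-3.13,0,0,0],[1.41,-3.13,0,0,0],[1.41,-3.13,0,0,0],[1.41,-3.13,0,0,0],[1.41,-3.13,0,0,0],[1.41,-3.13,0,0,0],[1.41,-3.13,0,0,0],[1.36,-3.13,0,0,0],[0,0,0,0,0]]]' >/dev/null; python3 -m crank '[[[0,0,3,0,0],[0,0,3.5,0,0],[0,0,3.5,0,0],[0,0,3.5,0,0],[0,0,2.5,0,0],[0,0,0,0,0],[0,0,0,0,0]]]';  python3 d.py .4805 -.1385 .169
```

```text
t: 17.8
ee_pos: [0.4805, -0.1381, 0.2024]
eef_rot: [179.9, -0.2, -180.0]
wrist_force: [-0.1, 0.1, 0.8]
opening: 0.999
gripper_force: 0.0
t 17.8 pos [ 0.4805 -0.1381  0.2024] rot [ 179.9    -0.22 -179.96] F [-0.1  0.1  0.8] open 0.999 gf 0.0
tool cm [-0.   -0.04  3.34] turn 0.04
```

```bash
python3 -m crank '[[[0,-0.03,1.5,0,0],[0,0,1,0,0],[0,0,0.8,0,0],[0,0,0,0,0],[0,0,0,0,0]]]';  python3 -m crank '[[[0,0,0,0,30],[0,0,0,0,50],[0,0,0,0,70],[0,0,0,0,90],[0,0,0,0,90],[0,0,0,0,90],[0,0,0,0,90]]]' 25
```

```text
t: 18.22
ee_pos: [0.4807, -0.1387, 0.171]
eef_rot: [180.0, 0.0, -180.0]
wrist_force: [-0.2, 0.5, -0.2]
opening: 0.999
gripper_force: 0.0
t: 18.8
ee_pos: [0.4807, -0.1387, 0.1717]
eef_rot: [-180.0, 0.1, -180.0]
wrist_force: [-1.8, 1.4, 9.2]
opening: 0.79
gripper_force: 25.3
```

```bash
python3 -m crank '[[[0,0,-1.5,0,90],[0,0,-3.5,0,90],[0,0,-3.5,0,90],[0,0,-3.5,0,90],[0,0,-3.5,0,90],[0,0,-0.4,0,90],[0,0,0,0,90]]]' ; python3 -m crank '[[[-2,1.2,0,0,90],[-3.5,2.1,0,0,90],[-3.5,2.1,0,0,90],[-2.38,1.4,0,0,90],[-1,0.64,0,0,90],[0,0,0,0,90],[0,0,0,0,90]]]';  python3 d.py .6045 -.0643 .300
python3 - <<'E'
from h import *
for n in('top','side'):
    f=snap(n);P=cloud(f);q=P.reshape(-1,3);k=q[(np.hypot(q[:,0]-.6045,q[:,1]+.0643)<.045)&(q[:,2]>.14)&(q[:,2]<.185)]
    print(n,len(k),np.percentile(k,[2,50,98],axis=0).round(4))
c=f['img'][150:270,190:350]; cv2.imwrite('pics/s7.png',cv2.cvtColor(cv2.resize(c,None,fx=5,fy=5,interpolation=2),4))
E
```

```text
t: 19.38
ee_pos: [0.4805, -0.1386, 0.332]
eef_rot: [-179.9, 0.3, -180.0]
wrist_force: [0.1, -0.7, -1.0]
opening: 0.788
gripper_force: 28.7
t: 19.97
ee_pos: [0.6039, -0.0641, 0.328]
eef_rot: [180.0, -0.2, -179.9]
wrist_force: [0.1, 0.1, -0.9]
opening: 0.786
gripper_force: 28.7
t 19.97 pos [ 0.6039 -0.0641  0.328 ] rot [ 1.7997e+02 -1.6000e-01 -1.7992e+02] F [ 0.1  0.1 -0.9] open 0.786 gf 28.7
tool cm [-0.06 -0.02  2.8 ] turn 0.08Traceback (most recent call last):
  File "<stdin>", line 4, in <module>
    return _quantile_unchecked(
        a, q, axis, out, overwrite_input, method, keepdims, weights)
    return _ureduce(a,
                    func=_quantile_ureduce_func,
    ...<5 lines>...
                    overwrite_input=overwrite_input,
                    method=method)
    r = func(a, **kwargs)
    result = _quantile(arr,
                       quantiles=q,
    ...<2 lines>...
                       out=out,
                       weights=wgt)
    slices_having_nans = np.isnan(arr[-1, ...])
                                  ~~~^^^^^^^^^
IndexError: index -1 is out of bounds for axis 0 with size 0
```

```bash
python3 -m crank '[[[-0.05,0,1.5,0,90],[0,0,1.2,0,90],[0,0,0.4,0,90],[0,0,0,0,90]]]' ; python3 -m crank '[[[0,0,0.4,0,90],[0,0,0.4,0,90],[0,0,0,0,90]]]'
python3 - <<'E'
from h import *
f=snap('side')
c=f['img'][150:270,190:350]; cv2.imwrite('pics/s7.png',cv2.cvtColor(cv2.resize(c,None,fx=5,fy=5,interpolation=2),4))
E
```

```text
t: 20.35
ee_pos: [0.604, -0.065, 0.2978]
eef_rot: [180.0, -0.1, 180.0]
wrist_force: [0.1, 0.2, -0.0]
opening: 0.79
gripper_force: 28.7
t: 20.6
ee_pos: [0.6047, -0.0644, 0.2904]
eef_rot: [180.0, -0.0, -180.0]
wrist_force: [0.8, -1.1, 0.1]
opening: 0.787
gripper_force: 28.7
```

View pics/s7.png

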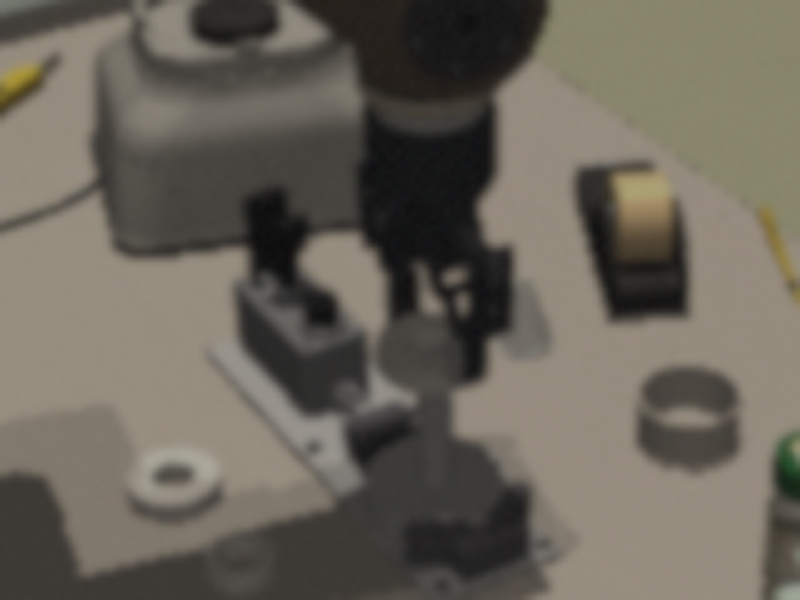

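Collar 1 (crop 425,352) is level and its middle is about over the post. No contact force, so continue down.

```bash
python3 -m crank '[[[0,0,0.4,0,90],[0,0,0.4,0,90],[0,0,0.2,0,90],[0,0,0,0,90]]]'; python3 -m crank '[[[0,0,0.5,0,90],[0,0,0.5,0,90],[0,0,0,0,90]]]'
```

```text
t: 20.98
ee_pos: [0.6048, -0.0642, 0.2801]
eef_rot: [180.0, -0.0, -180.0]
wrist_force: [0.1, -0.7, -1.0]
opening: 0.789
gripper_force: 28.7
t: 21.23
ee_pos: [0.6047, -0.0642, 0.2696]
eef_rot: [180.0, -0.1, -180.0]
wrist_force: [-0.4, 0.2, -0.6]
opening: 0.787
gripper_force: 28.7
```

```bash
python3 -m crank '[[[0,0,0,0,60],[0,0,0,0,30],[0,0,0,0,0],[0,0,0,0,0],[0,0,0,0,0],[0,0,0,0,0],[0,0,-3,0,0],[0,0,-3.5,0,0],[0,0,0,0,0]]]'; python3 -m crank '[[[3.5,0,0,0,0],[3.5,0,0,0,0],[3.5,0,0,0,0],[1.5,0,0,0,0],[0,0,0,0,0]]]';python3 - <<'E'
from h import *
for n in('top','side'):
    P=cloud(snap(n)); q=P.reshape(-1,3); k=q[(np.hypot(q[:,0]-.605,q[:,1]+.0643)<.05)&(q[:,2]>.025)]
    print(n,np.histogram(k[:,2],bins=[.025,.03,.034,.04,.045,.05,.06,.08,.1,.12,.13,.2]),fit(P,.605,-.065,.045,.042,.053))
    print('c2',fit(P,.479,.0468,.045,.008,.03),'c4',fit(P,.479,-.0453,.04,.008,.03),fit(P,.605,-.065,.02,.118,.14))
E
python3 d.py .4790 .0475 .169
```

```text
t: 21.98
ee_pos: [0.6057, -0.0643, 0.3414]
eef_rot: [-179.9, 0.5, -180.0]
wrist_force: [0.3, -0.1, 1.0]
opening: 1.0
gripper_force: 0.0
t: 22.4
ee_pos: [0.4823, -0.064, 0.336]
eef_rot: [180.0, -0.1, -180.0]
wrist_force: [0.3, -0.3, -0.6]
opening: 1.0
gripper_force: 0.0
top (array([ 66, 128,  63,  55, 161,  37,   4,   3,   3,  31,   1]), array([0.025, 0.03 , 0.034, 0.04 , 0.045, 0.05 , 0.06 , 0.08 , 0.1  ,
       0.12 , 0.13 , 0.2  ])) [ 6.05e-01 -6.53e-02  6.75e-02  4.69e-02  2.38e+02]
c2 [4.771e-01 4.650e-02 6.100e-02 1.430e-02 1.800e+02] c4 None [ 6.047e-01 -6.490e-02  1.930e-02  1.245e-01  3.200e+01]
side (array([ 19,  92,  91,  38, 140,  60,  39,  36,  41,  27,   1]), array([0.025, 0.03 , 0.034, 0.04 , 0.045, 0.05 , 0.06 , 0.08 , 0.1  ,
       0.12 , 0.13 , 0.2  ])) [ 6.016e-01 -6.650e-02  7.000e-02  4.820e-02  2.140e+02]
c2 [4.746e-01 4.420e-02 6.390e-02 1.590e-02 1.910e+02] c4 [ 4.764e-01 -4.440e-02  4.690e-02  1.560e-02  1.030e+02] [ 6.019e-01 -6.640e-02  2.320e-02  1.246e-01  3.300e+01]
t 22.5 pos [ 0.4852 -0.0644  0.3362] rot [-1.7998e+02  9.0000e-02 -1.7999e+02] F [ 0.6  0.6 -0. ] open 1.0 gf 0.0
tool cm [ 0.62 11.19 16.72] turn 0.01
```

Collar 1 is home, its top at 47 mm as expected. Now collar 2.

```bash
python3 -m crank '[[[0.3,3,0,0,0],[0.33,3.5,0,0,0],[0,3.2,0,0,0],[0,1.5,1,0,0],[0,0,3.5,0,0],[0,0,3.5,0,0],[0,0,3.5,0,0],[0,0,2.2,0,0],[0,0,0,0,0],[0,0,0,0,0]]]'; python3 d.py .479 .0475 .169
```

```text
t: 23.33
ee_pos: [0.4794, 0.0479, 0.1979]
eef_rot: [180.0, -0.1, -180.0]
wrist_force: [-0.3, 0.7, 0.2]
opening: 0.998
gripper_force: 0.0
t 23.33 pos [0.4794 0.0479 0.1979] rot [ 1.7999e+02 -1.1000e-01 -1.7996e+02] F [-0.3  0.7  0.2] open 0.998 gf 0.0
tool cm [ 0.04 -0.04  2.89] turn 0.04
```

```bash
python3 -m crank '[[[0.04,-0.04,1.3,0,0],[0,0,1,0,0],[0,0,0.6,0,0],[0,0,0,0,0],[0,0,0,0,0]]]';  python3 -m crank '[[[0,0,0,0,50],[0,0,0,0,75],[0,0,0,0,95],[0,0,0,0,115],[0,0,0,0,115],[0,0,0,0,115],[0,0,0,0,115]]]' 25;python3 -m crank '[[[0,0,-1.5,0,115],[0,0,-3.5,0,115],[0,0,-3.5,0,115],[0,0,-3.5,0,115],[0,0,-3.5,0,115],[0,0,-0.4,0,115],[0,0,0,0,115]]]' ; python3 d.py .6046 -.0643 .292
```

```text
t: 23.75
ee_pos: [0.4784, 0.0473, 0.1701]
eef_rot: [180.0, 0.0, -180.0]
wrist_force: [0.9, -0.2, 0.3]
opening: 0.997
gripper_force: 0.0
t: 24.33
ee_pos: [0.4782, 0.0473, 0.1706]
eef_rot: [180.0, 0.1, -180.0]
wrist_force: [-2.1, -0.4, 8.8]
opening: 0.701
gripper_force: 24.8
t: 24.92
ee_pos: [0.478, 0.0473, 0.3309]
eef_rot: [-180.0, 0.3, -180.0]
wrist_force: [-0.3, -0.2, -1.4]
opening: 0.692
gripper_force: 27.5
t 24.92 pos [0.478  0.0473 0.3309] rot [-179.99    0.28 -179.96] F [-0.3 -0.2 -1.4] open 0.692 gf 27.5
tool cm [-12.65 -11.17   3.89] turn 0.04
```

```bash
python3 -m crank '[[[-1.6,-1.4,0,0,115],[-2.6,-2.3,0,0,115],[-2.8,-2.5,0,0,115],[-2.6,-2.3,0,0,115],[-2,-1.75,0,0,115],[-1.02,-0.92,0,0,115],[0,0,0,0,115],[0,0,0,0,115]]]'; python3 -m crank '[[[0,0,1.5,0,115],[0,0,1.2,0,115],[0,0,0.4,0,115],[0,0,0,0,115]]]' >/dev/null; python3 -m crank '[[[0,0,0.4,0,115],[0,0,0.4,0,115],[0,0,0,0,115]]]'; python3 d.py .6046 -.0643 .269
```

```text
t: 25.58
ee_pos: [0.6042, -0.0646, 0.3266]
eef_rot: [180.0, -0.2, 180.0]
wrist_force: [0.4, 0.6, -0.7]
opening: 0.692
gripper_force: 27.5
t: 26.17
ee_pos: [0.6042, -0.0641, 0.2893]
eef_rot: [180.0, -0.0, -180.0]
wrist_force: [-0.4, -0.2, -0.5]
opening: 0.695
gripper_force: 27.5
t 26.17 pos [ 0.6042 -0.0641  0.2893] rot [ 1.7999e+02 -2.0000e-02 -1.7996e+02] F [-0.4 -0.2 -0.5] open 0.695 gf 27.5
tool cm [-0.04 -0.02  2.03] turn 0.04
```

```bash
python3 -m crank '[[[-0.03,0,0.4,0,115],[0,0,0.4,0,115],[0,0,0.2,0,115],[0,0,0,0,115]]]'; python3 -m crank '[[[0,0,0.5,0,115],[0,0,0.5,0,115],[0,0,0,0,115]]]'
```

```text
t: 26.5
ee_pos: [0.6046, -0.0643, 0.2791]
eef_rot: [180.0, -0.0, -180.0]
wrist_force: [0.2, 0.2, 0.1]
opening: 0.696
gripper_force: 27.5
t: 26.75
ee_pos: [0.6045, -0.0643, 0.2686]
eef_rot: [180.0, -0.1, -180.0]
wrist_force: [-1.3, 0.3, -1.3]
opening: 0.696
gripper_force: 27.5
```

```bash
python3 -m crank '[[[0,0,0,0,80],[0,0,0,0,30],[0,0,0,0,0],[0,0,0,0,0],[0,0,0,0,0],[0,0,0,0,0],[0,0,-3,0,0],[0,0,-3.5,0,0],[0,0,0,0,0]]]'; python3 -m crank '[[[2,3.5,0,0,0],[3.5,0,0,0,0],[3.5,0,0,0,0],[2,0,0,0,0],[0,0,0,0,0],[0,0,0,0,0]]]';python3 - <<'E'
from h import *
for n in('top','side'):
    P=cloud(snap(n)); print(n,fit(P,.605,-.065,.045,.055,.07),fit(P,.605,-.065,.045,.042,.053),fit(P,.605,-.065,.02,.118,.14))
    print('c4',fit(P,.479,-.0453,.04,.008,.03))
E
python3 d.py .4788 -.0445 .170
```

```text
t: 27.5
ee_pos: [0.6055, -0.0644, 0.3404]
eef_rot: [-179.9, 0.5, -180.0]
wrist_force: [0.2, -0.5, 0.8]
opening: 1.003
gripper_force: 0.0
t: 28.0
ee_pos: [0.4943, -0.0294, 0.3353]
eef_rot: [-180.0, 0.1, -180.0]
wrist_force: [0.5, 0.4, 0.5]
opening: 1.005
gripper_force: 0.0
top [ 6.051e-01 -6.560e-02  5.970e-02  6.150e-02  1.900e+02] [ 6.049e-01 -6.530e-02  6.730e-02  4.740e-02  6.200e+01] [ 6.051e-01 -6.500e-02  1.940e-02  1.248e-01  3.200e+01]
c4 None
side [ 6.009e-01 -6.560e-02  6.470e-02  6.300e-02  1.790e+02] [ 6.013e-01 -6.570e-02  6.840e-02  4.770e-02  8.900e+01] [ 6.019e-01 -6.640e-02  2.050e-02  1.245e-01  3.400e+01]
c4 [ 4.752e-01 -4.530e-02  4.870e-02  1.500e-02  1.110e+02]
t 28.1 pos [ 0.4955 -0.0295  0.335 ] rot [-1.7999e+02  8.0000e-02 -1.7997e+02] F [0.3 0.4 0.8] open 1.002 gf 0.0
tool cm [ 1.67 -1.5  16.5 ] turn 0.03
```

Collar 2 is home, its top at 62 mm. Now collar 4.

```bash
python3 -m crank '[[[1.67,-1.5,1,0,0],[0,0,3.5,0,0],[0,0,3.5,0,0],[0,0,3.5,0,0],[0,0,2.2,0,0],[0,0,0,0,0],[0,0,0,0,0]]]'; python3 -m crank '[[[0,0,1,0,0],[0,0,1,0,0],[0,0,0.4,0,0],[0,0,0,0,0],[0,0,0,0,0]]]'; python3 d.py .4788 -.0445 .173
```

```text
t: 28.68
ee_pos: [0.4787, -0.0445, 0.1969]
eef_rot: [180.0, -0.1, -180.0]
wrist_force: [0.6, -0.0, 0.6]
opening: 0.999
gripper_force: 0.0
t: 29.1
ee_pos: [0.4781, -0.0444, 0.1738]
eef_rot: [180.0, 0.0, -180.0]
wrist_force: [-0.5, 0.0, 1.0]
opening: 1.0
gripper_force: 0.0
t 29.1 pos [ 0.4781 -0.0444  0.1738] rot [ 1.8000e+02  1.0000e-02 -1.7996e+02] F [-0.5  0.   1. ] open 1.0 gf 0.0
tool cm [-0.07 -0.01  0.08] turn 0.04
```

```bash
python3 -m crank '[[[-0.05,0,0,0,60],[0,0,0,0,90],[0,0,0,0,120],[0,0,0,0,140],[0,0,0,0,155],[0,0,0,0,155],[0,0,0,0,155],[0,0,0,0,155]]]' 25;python3 -m crank '[[[0,0,-1.5,0,155],[0,0,-3.5,0,155],[0,0,-3.5,0,155],[0,0,-3.5,0,155],[0,0,-3.3,0,155],[0,0,-0.4,0,155],[0,0,0,0,155],[0,0,0,0,155]]]' ; python3 d.py .6048 -.0643 .292
```

```text
t: 29.77
ee_pos: [0.4785, -0.0444, 0.1742]
eef_rot: [-180.0, 0.0, -180.0]
wrist_force: [-0.9, -0.1, 6.4]
opening: 0.506
gripper_force: 24.4
t: 30.43
ee_pos: [0.4782, -0.0443, 0.3303]
eef_rot: [180.0, -0.0, -180.0]
wrist_force: [-0.5, 0.1, -0.6]
opening: 0.504
gripper_force: 25.8
t 30.43 pos [ 0.4782 -0.0443  0.3303] rot [ 179.99   -0.   -179.97] F [-0.5  0.1 -0.6] open 0.504 gf 25.8
tool cm [-12.66  -2.01   3.83] turn 0.03
```

```bash
python3 -m crank '[[[-2,-0.4,0,0,155],[-3.3,-0.5,0,0,155],[-3.3,-0.5,0,0,155],[-2.7,-0.4,0,0,155],[-1.36,-0.2,0,0,155],[0,0,0,0,155],[0,0,0,0,155]]]'; python3 -m crank '[[[0,0,1.5,0,155],[0,0,1,0,155],[0,0,0.4,0,155],[0,0,0,0,155]]]'>/dev/null; python3 -m crank '[[[0,0,0.4,0,155],[0,0,0.4,0,155],[0,0,0,0,155]]]'; python3 d.py .6047 -.0643 .273
```

```text
t: 31.02
ee_pos: [0.6049, -0.0643, 0.3282]
eef_rot: [179.9, -0.2, -180.0]
wrist_force: [-0.5, 0.5, -0.4]
opening: 0.507
gripper_force: 25.8
t: 31.6
ee_pos: [0.6049, -0.0643, 0.2932]
eef_rot: [180.0, -0.0, -180.0]
wrist_force: [0.1, 0.0, 0.1]
opening: 0.508
gripper_force: 25.8
t 31.6 pos [ 0.6049 -0.0643  0.2932] rot [ 1.7999e+02 -3.0000e-02 -1.7997e+02] F [0.1 0.  0.1] open 0.508 gf 25.8
tool cm [ 0.02 -0.    2.02] turn 0.03
```

```bash
python3 -m crank '[[[0,0,0.4,0,155],[0,0,0.4,0,155],[0,0,0.2,0,155],[0,0,0,0,155]]]'; python3 -m crank '[[[0,0,0.5,0,155],[0,0,0.5,0,155],[0,0,0,0,155]]]'; python3 -m crank '[[[0,0,0,0,110],[0,0,0,0,60],[0,0,0,0,0],[0,0,0,0,0],[0,0,0,0,0],[0,0,0,0,0],[0,0,-3,0,0],[0,0,-3.5,0,0],[0,0,0,0,0]]]'; python3 -m crank '[[[2,3.5,0,0,0],[2,3.5,0,0,0],[2,3.5,0,0,0],[0,3.5,0,0,0],[0,0,0,0,0],[0,0,0,0,0]]]';python3 - <<'E'
from h import *
for n in('top','side'):
    f=snap(n);P=cloud(f); print(n,fit(P,.605,-.065,.045,.07,.085),fit(P,.605,-.065,.045,.055,.067),fit(P,.605,-.065,.045,.042,.053),fit(P,.605,-.065,.02,.118,.14))
    print('button',fit(P,.607,.083,.016,.078,.095))
c=f['img'][150:290,190:350]; cv2.imwrite('pics/s8.png',cv2.cvtColor(cv2.resize(c,None,fx=4,fy=4,interpolation=2),4))
E
python3 d.py .607 .08 .27
```

```text
t: 31.93
ee_pos: [0.605, -0.0643, 0.2831]
eef_rot: [180.0, -0.0, -180.0]
wrist_force: [-0.7, -0.0, 0.6]
opening: 0.506
gripper_force: 25.8
t: 32.18
ee_pos: [0.6049, -0.0643, 0.2726]
eef_rot: [180.0, -0.1, -180.0]
wrist_force: [0.6, -0.8, -0.8]
opening: 0.503
gripper_force: 25.8
t: 32.93
ee_pos: [0.6059, -0.0644, 0.3444]
eef_rot: [-179.9, 0.5, -180.0]
wrist_force: [0.5, -0.4, 1.2]
opening: 0.997
gripper_force: 0.0
t: 33.43
ee_pos: [0.5448, 0.0772, 0.339]
eef_rot: [180.0, 0.0, -179.8]
wrist_force: [-0.4, -0.1, 0.9]
opening: 0.998
gripper_force: 0.0
top [ 6.042e-01 -6.460e-02  4.350e-02  7.700e-02  8.500e+01] [ 6.047e-01 -6.440e-02  5.900e-02  6.150e-02  9.700e+01] [ 6.051e-01 -6.550e-02  6.760e-02  4.710e-02  6.400e+01] [ 6.049e-01 -6.510e-02  1.940e-02  1.248e-01  3.100e+01]
button None
side [ 6.016e-01 -6.730e-02  4.830e-02  7.760e-02  1.040e+02] [ 5.996e-01 -6.740e-02  5.920e-02  6.250e-02  1.030e+02] [ 6.012e-01 -6.570e-02  6.900e-02  4.780e-02  9.900e+01] [ 6.016e-01 -6.630e-02  2.020e-02  1.244e-01  3.400e+01]
button [6.045e-01 7.980e-02 2.360e-02 8.510e-02 3.600e+01]
t 33.53 pos [0.5452 0.0754 0.3387] rot [-1.8000e+02  2.0000e-02 -1.7995e+02] F [-0.4 -0.2  0.5] open 1.001 gf 0.0
tool cm [-6.18  0.46  6.87] turn 0.05
```

View pics/s8.png

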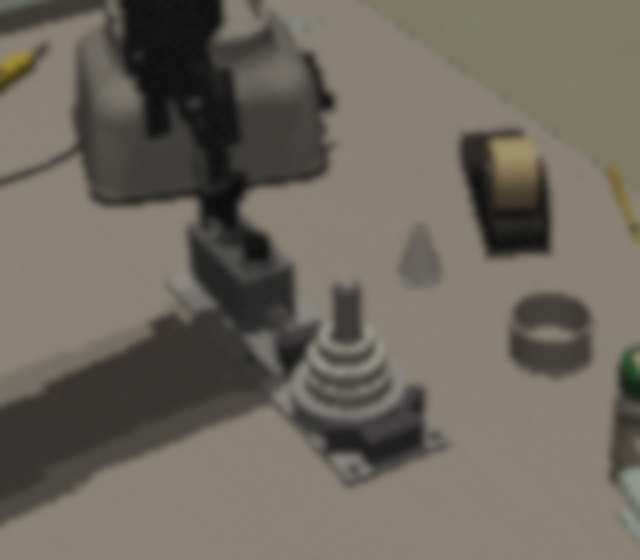

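All three collars are home: tops at 77, 62 and 47 mm, concentric at crop (347,370). Next comes the release button. I turn 90° and shut the fingers so they stay narrow towards the trigger.

```bash
python3 -m crank '[[[-3,0.4,0,0,120],[-3.15,0,0,0,255],[0,0,0,7,255],[0,0,0,7,255],[0,0,0,7,255],[0,0,0,7,255],[0,0,0,7,255],[0,0,0,7,255],[0,0,0,7,255],[0,0,0,7,255]]]' >/dev/null; python3 -m crank '[[[0,0,0,7,255],[0,0,0,7,255],[0,0,0,7,255],[0,0,0,7,255],[0,0,0,6,255],[0,0,0,0,255],[0,0,0,0,255]]]'; python3 d.py .607 .079 .265
```

```text
t: 34.95
ee_pos: [0.6068, 0.0785, 0.3385]
eef_rot: [-180.0, -0.0, 90.1]
wrist_force: [1.0, 0.4, -0.1]
opening: 0.001
gripper_force: 0.0
t 34.95 pos [0.6068 0.0785 0.3385] rot [-179.99   -0.     90.14] F [ 1.   0.4 -0.1] open 0.001 gf 0.0
tool cm [0.05 0.02 7.35] turn -89.86
```

```bash
python3 -m crank '[[[0.05,0,2.5,0,255],[0,0,3,0,255],[0,0,1.5,0,255],[0,0,0.2,0,255],[0,0,0,0,255],[0,0,0,0,255]]]'; python3 -m crank '[[[0,0,0.4,0,255],[0,0,0.3,0,255],[0,0,0.2,0,255],[0,0,0.2,0,255],[0,0,0,0,255],[0,0,0,0,255]]]'; python3 d.py .607 .079 .2513
```

```text
t: 35.45
ee_pos: [0.6069, 0.0799, 0.2676]
eef_rot: [179.9, -0.0, 90.1]
wrist_force: [0.8, -0.1, 0.2]
opening: 0.003
gripper_force: 0.0
t: 35.95
ee_pos: [0.6067, 0.0801, 0.256]
eef_rot: [180.0, 0.0, 90.0]
wrist_force: [0.6, -0.9, 3.5]
opening: 0.001
gripper_force: 1.7
t 35.95 pos [0.6067 0.0801 0.256 ] rot [179.96   0.    90.04] F [ 0.6 -0.9  3.5] open 0.001 gf 1.7
tool cm [-0.11  0.03  0.47] turn -89.96
```

Contact at about 3 N. Pressing to the bottom and holding.

```bash
python3 -m crank '[[[0,0,0.3,0,255],[0,0,0.2,0,255],[0,0,0.1,0,255],[0,0,0,0,255],[0,0,0,0,255],[0,0,0,0,255]]]'; python3 -m crank '[[[0,0,0,0,255],[0,0,0,0,255],[0,0,0,0,255],[0,0,0,0,255],[0,0,0,0,255],[0,0,0,0,255],[0,0,0,0,255],[0,0,0,0,255]]]'; python3 pad.py
```

```text
t: 36.45
ee_pos: [0.6067, 0.0802, 0.2513]
eef_rot: [179.9, -0.0, 90.0]
wrist_force: [-4.0, -2.2, 19.6]
opening: 0.002
gripper_force: 10.0
t: 37.12
ee_pos: [0.6067, 0.0801, 0.2513]
eef_rot: [179.9, -0.0, 90.0]
wrist_force: [-3.9, -2.0, 20.3]
opening: -0.0
gripper_force: 10.0
pad front y [-0.0273 -0.0246  0.0057] post [ 0.605  -0.0649  0.1243] 36
pad front y [-0.0273 -0.0273  0.0076] post [ 0.6049 -0.0646  0.1244] 13
```

```bash
python3 -m crank '[[[0,0,-2,0,255],[0,0,-3,0,255],[0,0,-3,0,255],[0,0,0,0,255],[0,0,0,0,255]]]'
python3 - <<'E'
from h import *
f=snap('side');c=f['img'][170:290,190:350]; cv2.imwrite('pics/s9.png',cv2.cvtColor(cv2.resize(c,None,fx=5,fy=5,interpolation=2),4))
E
python3 d.py .605 -.0643 .34
```

```text
t: 37.58
ee_pos: [0.6065, 0.0803, 0.3307]
eef_rot: [179.9, -0.0, 90.0]
wrist_force: [0.2, -0.2, -1.0]
opening: -0.004
gripper_force: 0.0
t 37.63 pos [0.6063 0.0803 0.3294] rot [-1.800e+02 -1.000e-02  9.003e+01] F [ 0.6 -0.3  0.5] open 0.0 gf 0.0
tool cm [-14.46  -0.14  -1.06] turn -89.97
```

View pics/s9.png

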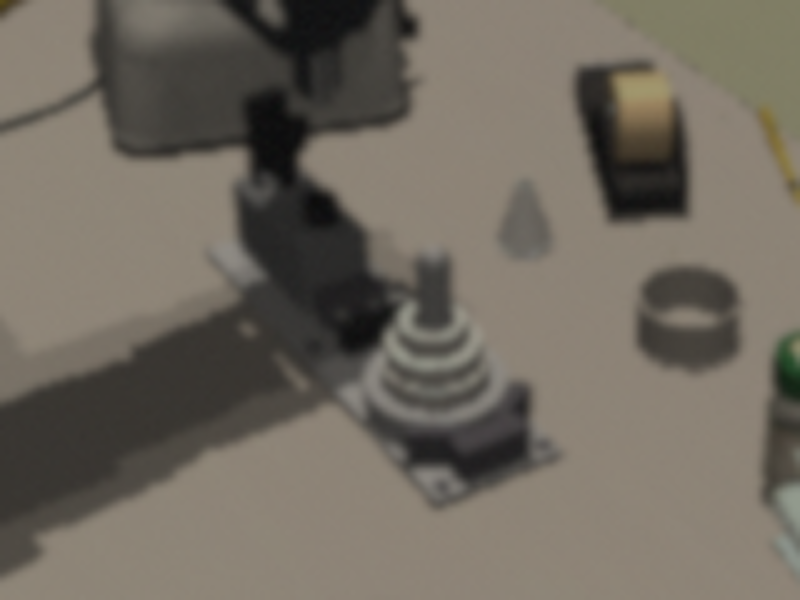

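The jaw is back against the housing (crop 365,315) and the loaded spindle stands in the bed. Now grasping the post.

```bash
python3 -m crank '[[[-2.5,0,-0.6,0,0],[-3.6,-0.14,-0.5,0,0],[-3.6,0,0,0,0],[-3,0,0,0,0],[-1.76,0,0,0,0],[0,0,0,0,0],[0,0,3,0,0],[0,0,3,0,0],[0,0,0.8,0,0],[0,0,0,0,0]]]'; python3 d.py .605 -.0643 .271
```

```text
t: 38.47
ee_pos: [0.6048, -0.0637, 0.2697]
eef_rot: [-179.7, -0.1, 90.1]
wrist_force: [-0.2, 0.1, -0.4]
opening: 1.0
gripper_force: 0.0
t 38.47 pos [ 0.6048 -0.0637  0.2697] rot [-1.7967e+02 -9.0000e-02  9.0060e+01] F [-0.2  0.1 -0.4] open 1.0 gf 0.0
tool cm [-0.06  0.02 -0.13] turn -89.94
```

```bash
python3 -m crank '[[[0,0,0,0,120],[0,0,0,0,160],[0,0,0,0,190],[0,0,0,0,255],[0,0,0,0,255],[0,0,0,0,255],[0,0,0,0,255],[0,0,0,0,255],[0,0,0,0,255]]]' 60; python3 -m crank '[[[0,0,-1,0,255],[0,0,-2,0,255],[0,0,-3,0,255],[0,0,-3,0,255],[0,0,-2,0,255],[0,0,0,0,255],[0,0,0,0,255]]]'; python3 d.py .449 -.259 .3
python3 - <<'E'
from h import *
for n in('top','side'):
    f=snap(n);P=cloud(f);q=P.reshape(-1,3)
    I=f['img'].astype(int).sum(2); m=(I<260)&(np.hypot(P[...,0]-.448,P[...,1]+.26)<.1)&(abs(P[...,2])<.012)
    k=P[m]; print('mat',np.percentile(k,[.5,99.5],axis=0).round(4),np.percentile(k,[.5,99.5],axis=0).mean(0).round(4))
c=f['img'][130:270,190:350]; cv2.imwrite('pics/s10.png',cv2.cvtColor(cv2.resize(c,None,fx=4,fy=4,interpolation=2),4))
E
```

```text
t: 39.22
ee_pos: [0.6049, -0.0643, 0.2735]
eef_rot: [-180.0, -0.0, 90.0]
wrist_force: [-3.6, 1.5, 5.3]
opening: 0.23
gripper_force: 58.4
t: 39.8
ee_pos: [0.6049, -0.0644, 0.3831]
eef_rot: [179.9, 0.0, 90.0]
wrist_force: [-0.1, 0.3, -6.6]
opening: 0.23
gripper_force: 59.4
t 39.8 pos [ 0.6049 -0.0644  0.3831] rot [1.7993e+02 1.0000e-02 9.0030e+01] F [-0.1  0.3 -6.6] open 0.23 gf 59.4
tool cm [-19.45 -15.6    8.31] turn -89.97
mat [[ 0.3801 -0.328  -0.003 ]
 [ 0.5199 -0.1877  0.0105]] [ 0.45   -0.2578  0.0037]
mat [[ 0.3775 -0.3313  0.0009]
 [ 0.5188 -0.1889  0.0102]] [ 0.4482 -0.2601  0.0056]
```

View pics/s10.png

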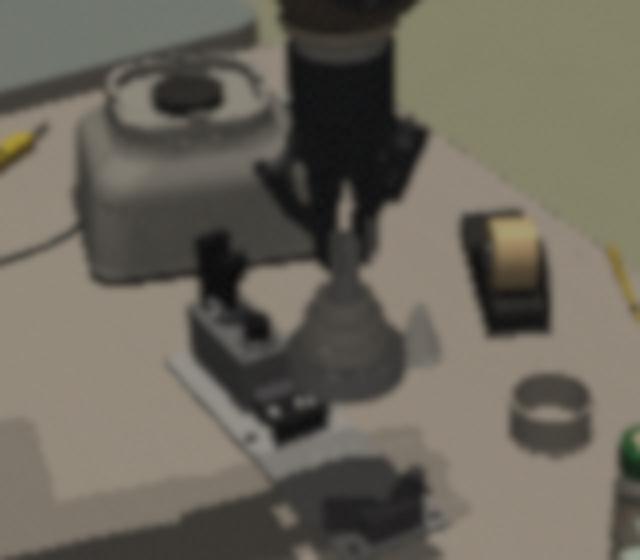

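The loaded spindle (crop 345,340) hangs level, clear of the clamp. Carrying it to the mat centre (0.449, -0.258).

```bash
python3 -m crank '[[[-1.2,-1,0,0,255],[-2.4,-1.9,0,0,255],[-2.6,-2.1,0,0,255],[-2.6,-2.1,0,0,255],[-2.6,-2.1,0,0,255],[-2.6,-2.1,0,0,255],[-2.4,-1.9,0,0,255],[-1.8,-1.4,0,0,255],[-1.2,-1,0,0,255],[0,0,0,0,255]]]' ; python3 -m crank '[[[0,0,1.5,0,255],[0,0,3,0,255],[0,0,3,0,255],[0,0,2,0,255],[0,0,1.2,0,255],[0,0,0,0,255],[0,0,0,0,255]]]'; python3 d.py .449 -.258 .2695
```

```text
t: 40.73
ee_pos: [0.4474, -0.2606, 0.3813]
eef_rot: [-179.9, -0.1, 89.9]
wrist_force: [0.0, 0.4, -5.3]
opening: 0.229
gripper_force: 59.5
t: 41.32
ee_pos: [0.4493, -0.2584, 0.2747]
eef_rot: [-179.9, -0.1, 90.0]
wrist_force: [-0.2, -0.5, -5.3]
opening: 0.232
gripper_force: 59.6
t 41.32 pos [ 0.4493 -0.2584  0.2747] rot [-1.7988e+02 -1.0000e-01  9.0040e+01] F [-0.2 -0.5 -5.3] open 0.232 gf 59.6
tool cm [ 0.04 -0.03  0.52] turn -89.96
```

```bash
python3 -m crank '[[[0,0,0.2,0,255],[0,0,0.2,0,255],[0,0,0,0,255],[0,0,0,0,255]]]'; python3 -m crank '[[[0,0,0.15,0,255],[0,0,0,0,255],[0,0,0,0,255]]]'
```

```text
t: 41.65
ee_pos: [0.4493, -0.2585, 0.2721]
eef_rot: [180.0, 0.0, 90.0]
wrist_force: [-0.3, 0.3, -5.4]
opening: 0.229
gripper_force: 59.6
t: 41.9
ee_pos: [0.4493, -0.2585, 0.2703]
eef_rot: [180.0, 0.0, 90.0]
wrist_force: [-0.6, 0.3, -6.1]
opening: 0.226
gripper_force: 59.6
```

```bash
python3 -m crank '[[[0,0,0.12,0,255],[0,0,0,0,255],[0,0,0,0,255]]]'; python3 -m crank '[[[0,0,0.08,0,255],[0,0,0,0,255],[0,0,0,0,255]]]'
```

```text
t: 42.15
ee_pos: [0.4493, -0.2585, 0.2694]
eef_rot: [180.0, 0.0, 90.0]
wrist_force: [-2.4, 2.2, 4.0]
opening: 0.23
gripper_force: 60.5
t: 42.4
ee_pos: [0.4491, -0.2585, 0.2693]
eef_rot: [180.0, 0.0, 90.0]
wrist_force: [-6.7, 2.0, 14.9]
opening: 0.231
gripper_force: 61.8
```

Landed. Releasing, backing off and checking.

```bash
python3 -m crank '[[[0,0,0,0,220],[0,0,0,0,180],[0,0,0,0,100],[0,0,0,0,0],[0,0,0,0,0],[0,0,0,0,0],[0,0,-3,0,0],[0,0,-3.5,0,0],[0,0,-3,0,0],[0,0,0,0,0]]]'; python3 -m crank '[[[3,0,0,0,0],[3.5,1,0,0,0],[3.5,1,0,0,0],[3.5,1,0,0,0],[3.5,1,0,0,0],[0,0,0,0,0],[0,0,0,0,0],[0,0,0,0,0]]]'
python3 - <<'E'
from h import *
for n in('top','side'):
    f=snap(n);P=cloud(f);x,y=.449,-.2585
    print(n,[fit(P,x,y,.05,a,b) for a,b in((.02,.032),(.036,.047),(.052,.062),(.067,.078),(.112,.13))])
    q=P.reshape(-1,3);k=q[(abs(q[:,0]-.606)<.018)&(q[:,1]>-.09)&(q[:,1]<.055)&(q[:,2]>.034)&(q[:,2]<.05)]
    print('pad front',np.percentile(k[:,1],[2,5,50]).round(4))
c=f['img'][170:350,190:350]; cv2.imwrite('pics/s11.png',cv2.cvtColor(cv2.resize(c,None,fx=3,fy=3,interpolation=2),4))
E
```

```text
t: 43.23
ee_pos: [0.4499, -0.2588, 0.3681]
eef_rot: [179.6, 0.3, 90.0]
wrist_force: [-0.1, -0.3, 0.1]
opening: 1.0
gripper_force: 0.0
t: 43.9
ee_pos: [0.4892, -0.0885, 0.3629]
eef_rot: [-180.0, -0.0, 90.1]
wrist_force: [0.7, -0.1, -0.4]
opening: 1.002
gripper_force: 0.0
top [array([ 4.509e-01, -2.581e-01,  9.050e-02,  2.770e-02,  2.130e+02]), array([ 4.503e-01, -2.576e-01,  6.820e-02,  4.240e-02,  5.800e+01]), array([ 4.503e-01, -2.571e-01,  6.040e-02,  5.790e-02,  1.110e+02]), array([ 4.495e-01, -2.569e-01,  4.390e-02,  7.230e-02,  7.300e+01]), array([ 4.510e-01, -2.580e-01,  2.090e-02,  1.204e-01,  3.500e+01])]
pad front [0.0096 0.0108 0.0423]
side [array([ 4.485e-01, -2.591e-01,  9.300e-02,  2.870e-02,  2.850e+02]), array([ 4.464e-01, -2.593e-01,  6.690e-02,  4.320e-02,  1.260e+02]), array([ 4.469e-01, -2.572e-01,  6.200e-02,  5.880e-02,  1.540e+02]), array([ 4.470e-01, -2.572e-01,  4.390e-02,  7.370e-02,  1.220e+02]), array([ 4.482e-01, -2.598e-01,  2.180e-02,  1.198e-01,  5.500e+01])]
pad front [0.0087 0.0088 0.0401]
```

View pics/s11.png

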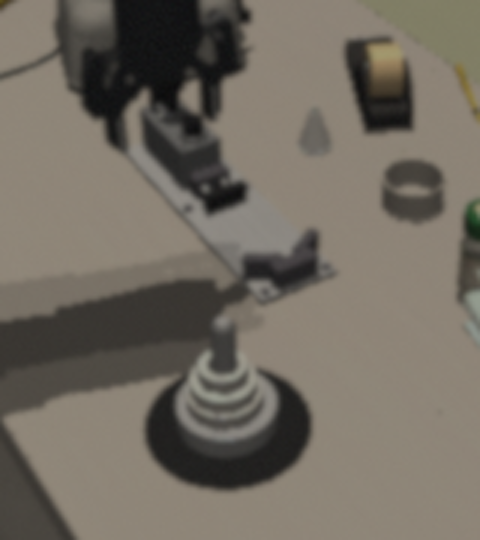

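The loaded spindle stands upright on the mat's middle (crop 225,420), the collars are home and the jaw is fully open. Handing in.

```bash
python3 -c "
from plant import robot
print(robot.close_job())"
```

```text
the job is handed in; nothing more can be done
None
```

I handed the job in at about 44 s of robot time: the spindle stands upright in the middle of the mat with collars 1, 2 and 4 home (3 was absent) and the jaw fully open; no verdict was returned.

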